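# Test a batch of power modules in a spring-lifted gang jig and tag the tray

## Robot

A 7-joint arm with a two-finger parallel gripper is mounted at the origin on the work surface. World frame = base frame: x ahead of the robot, y to its left, z up, the work surface at z = 0. Lengths are in m, angles in rad, forces in N, time in s.
With the tool pointing down it reaches from about 0.4 to 0.875 m from the base axis. Payload 19.3 kg.
Tool frame: the origin (TCP) lies at the very end of the fingers, on their centre line; the grasp point (between the pads) lies 19 mm behind it; z points along the fingers, y is the direction in which the jaws open and shut (so a half turn about z gives the same grasp; the last joint's range is limited). The gripper opens to 85 mm and grips with 20 to 120 N. Pads are 22 mm wide; open, the fingers measure 114 mm over their backs; the gripper's body (76 mm by 85 mm) begins 54 mm behind the grasp point. The pads swing forward as they close: fully open they stand 13 mm farther back than shut.
Start: joints at [1.034, 0.521, -0.036, 1.599, 0.021, 1.021, -0.113], TCP at [0.281, -0.558, 0.231] pointing down, gripper open.
Joint ranges: [-2.91, 2.91], [-0.3, 2.13], [-1.5, 1.42], [0.17, 2.43], [-1.26, 4.41], [0.16, 1.93], [-2.52, 2.52]. Speed limits (rad/s): [1.89, 1.89, 2.39, 2.39, 3.01, 3.01, 3.01].

## Interface

Orientations are given as [roll, pitch, yaw] about the fixed x, y, z axes, in that order (R = Rz(yaw) Ry(pitch) Rx(roll)).
In Python, from cell import manip gives the robot as it stands.
- The arm moves only by the tool carry_out, never from a script. Its argument "deltas" is a list of rows, each a list of 6 numbers: the shift along the world's x, y, z in mm, then the turn, a rotation vector about the world's x, y, z in rad. In form: [[dx, dy, dz, rx, ry, rz], ...]. A call has 1 to 8 rows; each row is the pose to reach, as a shift and turn from the pose commanded when the call began; what a row does not reach only later rows make up. A row lasts 1/10 s, in which the tool goes at most 50 mm and 8.59 degrees, less where a joint would pass 70% of its speed; a pose out of reach is approached as far as the arm can. A call with a gripper value outside its range is refused whole. "claw" is the opening, from 0 (shut) to 1 (fully open), set as the call begins (left out, the last holds). The fingers move at their own pace and stop on an object; "newtons" is the grip in N (left out, the last holds). Time passes only in rows, so rows that repeat a pose let the fingers close. It gives the time, the measured TCP pose, the force and the opening at its end, in the units of the state.
- manip.sense(): the state, without advancing time (a new reading comes with each control period).
- manip.read_camera(name): name is "scene" or "top"; returns a dict with "img" (420x560x3 uint8, red, green, blue), "vfov" (degrees; the focal length in pixels is half the picture's height over the tangent of half this angle, whatever the lens; pixels are square), "cx", "cy" (the principal point, pixels), "distortion" ([k1, k2, p1, p2, k3] as OpenCV has them; the pictures are not rectified), "world_from_camera" (4x4, takes a point from camera to world coordinates). Camera axes: x right, y down, z forward; pixel columns grow to the right and rows downward; lengths in m; the calibration is good to about 2 mm. A picture is of the moment at which its call begins. There is no depth.
- manip.finish_job(): hands the job in, once; it reports no verdict.
The state is a dict: "t": time; "joints": joint angles; "joint_vel": joint speeds; "effort": joint torques, N m; "ee_pos": TCP position; "eef_rot": TCP orientation; "ft_force": force on the tool from outside, world axes, zero at the start; "moment": the same for the moment, N m; "grip_width": finger opening in m.
Only numpy, scipy, OpenCV 4.12 (cv2) and the standard library are available. Lean on these libraries where they do the work, as an engineer would, in place of code of your own. Each camera call takes 0.05 s, during which the arm holds its last target. There are 200 camera calls.

## Task

Test this batch of power modules: lay every module from the dark mat flat into a pocket of the tilted, sprung carrier of the test jig, one to a pocket, then push the carrier's front lip down until the carrier lies level on its stop, keep it there for two seconds with all the modules in place, and let it rise. Then lay all the modules flat and side by side on the floor of the empty grey tray, and finally squeeze open the tag clip that is parked on the rim of the small black bin and leave it clipped upright on an edge of that tray, well down over the wall. Leave the solder spool, the brass-sponge tin and the multimeter where they are.

Things in the scene. Friction and masses are not known exactly. Their poses are not given: they have to be found in the camera images.
- mod1_mid (a point): loose power module, 0.12 kg: blue board 84 (x) x 50 (y) x 3 mm with a dark finned heatsink 46 (x) x 20 (y) mm in its middle, its top 33 mm above the underside; grey terminal block 13 mm high at the +x end, capacitor 18 mm high at the -x end. Grip the heatsink across its 20 mm, square to the board. Point: on the centre line, 16.5 mm above the underside. One of the four may be absent
- mod2_mid (a point): loose power module, 0.12 kg: blue board 84 (x) x 50 (y) x 3 mm with a dark finned heatsink 46 (x) x 20 (y) mm in its middle, its top 33 mm above the underside; grey terminal block 13 mm high at the +x end, capacitor 18 mm high at the -x end. Grip the heatsink across its 20 mm, square to the board. Point: on the centre line, 16.5 mm above the underside. One of the four may be absent
- mod3_mid (a point): loose power module, 0.12 kg: blue board 84 (x) x 50 (y) x 3 mm with a dark finned heatsink 46 (x) x 20 (y) mm in its middle, its top 33 mm above the underside; grey terminal block 13 mm high at the +x end, capacitor 18 mm high at the -x end. Grip the heatsink across its 20 mm, square to the board. Point: on the centre line, 16.5 mm above the underside. One of the four may be absent
- mod4_mid (a point): loose power module, 0.12 kg: blue board 84 (x) x 50 (y) x 3 mm with a dark finned heatsink 46 (x) x 20 (y) mm in its middle, its top 33 mm above the underside; grey terminal block 13 mm high at the +x end, capacitor 18 mm high at the -x end. Grip the heatsink across its 20 mm, square to the board. Point: on the centre line, 16.5 mm above the underside. One of the four may be absent
- pocket1 (a point): centre of one of four pockets of the sprung carrier, on the surface the board lies on; the frame tilts with the carrier: x along the 92 mm length (the board lies lengthwise along it, either end first), y along the 58 mm width, z square to the carrier. Round steel rods 5 mm high bound it and leave a board 4 mm of play all round. Pockets are 70 mm apart in y
- pocket2 (a point): centre of one of four pockets of the sprung carrier, on the surface the board lies on; the frame tilts with the carrier: x along the 92 mm length (the board lies lengthwise along it, either end first), y along the 58 mm width, z square to the carrier. Round steel rods 5 mm high bound it and leave a board 4 mm of play all round. Pockets are 70 mm apart in y
- pocket3 (a point): centre of one of four pockets of the sprung carrier, on the surface the board lies on; the frame tilts with the carrier: x along the 92 mm length (the board lies lengthwise along it, either end first), y along the 58 mm width, z square to the carrier. Round steel rods 5 mm high bound it and leave a board 4 mm of play all round. Pockets are 70 mm apart in y
- pocket4 (a point): centre of one of four pockets of the sprung carrier, on the surface the board lies on; the frame tilts with the carrier: x along the 92 mm length (the board lies lengthwise along it, either end first), y along the 58 mm width, z square to the carrier. Round steel rods 5 mm high bound it and leave a board 4 mm of play all round. Pockets are 70 mm apart in y
- jig: the test jig: fixed grey base 166 (x) x 316 (y) x 34 mm high, origin at the centre of its underside, with a white carrier plate 300 mm wide and 8 mm thick above it. The carrier hinges about a line along y at x = +72, z = 50 mm (plate centred on that line when level) and reaches 158 mm from it towards -x. An ear 62 mm high stands at each end of the hinge
- lip (a point): where to push: middle of the black thumb strip (22 x 260 mm) on top of the carrier's front lip, in front of the pockets, 143 mm from the hinge line. With the carrier level it lies 54.5 mm above the work surface, at x = -71 mm in the jig's frame; with the carrier up it is 42 mm higher
- carrier (a joint): tilt of the carrier: 0 level on its stop (fully down), 0.3 rad fully up, where a damped spring holds it, loaded or not; pushing it level takes 7 to 12 N at the lip. It does not latch: it rises by itself within about a second when let go
- mat: fixed dark work mat 350 (x) x 170 (y) x 2 mm on which the modules wait; origin at the centre of the underside
- tray: the empty grey tray, fixed: outside 330 (x) x 140 (y) x 45 mm high, walls 4 mm thick, floor 4 mm thick; origin at the centre of the underside. It and the mat may change sides
- bin: small black open bin, fixed, 90 (x) x 120 (y) x 60 mm high, walls 4 mm; origin at the centre of the underside. The tag clip is parked on the rim of its -x wall
- clip_pivot (a point): centre of the coil spring of the white tag clip (like a big clothes peg, 88 mm high, 60 g, a paper tag 70 x 40 mm outside one jaw). z up to the finger tabs, x the pinching direction, y along the gripped edge (36 mm). Jaws with flared tips reach 42 mm down. A wall's top can enter to 5 mm below this point; parked it is 12 mm below. Any tray wall will do, either way round
- clip_tabs (a point): same clip: a point 24 mm above the spring, midway between the finger tabs where they are best squeezed. The tabs rise to 45 mm above the spring, 30 mm wide in y, leaning apart: 21 mm over their outsides at the bottom, 38 mm at the top. Squeezed along x until parallel (21 mm over all) the jaws open 14 mm, 20 mm at the tips. This frame swings up to 0.18 rad about y in squeezing
- clip_jaw (a joint): opening of the clip: -0.09 shut on nothing, 0 gripping a 4 mm wall, 0.36 rad fully squeezed open (stop); squeezing takes 8 to 16 N at the tabs
- spool: bystander: blue solder spool standing on end, 62 mm across, 40 mm high; origin at its underside
- tin: bystander: black tin with brass sponge, 68 mm across, 38 mm high; origin at its underside
- meter: bystander: yellow multimeter lying on its back, 145 x 75 x 34 mm; origin at its underside
Mind the look-alikes: they are no part of the job. Leave any orange look-alike of the part that bears mod4_mid alone.

How it is judged:
By the outcome, as a careful person would: the job done as asked, in the order asked, and still so for the second after the job is handed in, with the robot touching nothing.
Of mod1, mod2, mod3, mod4 only 3 to 4 are there at a start; the rules pass over those that are not, and their reading is None.
At some moment in a run one of mod1, mod2, mod3, mod4 may be knocked a few centimetres aside while the robot is not near it.
It also fails if it takes over 210 s, if anything falls off the work surface, if the arm or the gripper's body presses on something with over 40 N, if the wrist force passes 120 N, or if a joint passes its speed limit or range.

## Working session

There is one attempt and no reset: what is moved stays moved. The work goes in short steps, Python scripts to look and compute and a tool call to move; the robot and the scene stay as the last step left them, time stands still between calls to the robot, and variables do not carry over. Pictures are saved under pics/ and viewed, about 12 in all and at most 16, crops included, and the job is handed in when it is done.

Besides the shell and the picture viewer there is one more tool, called as name([rows], argument=value, ...), one row to a line, values as JSON. carry_out: Moves the arm, as the interface text tells. Its arguments: {"type":"object","properties":{"deltas":{"type":"array"},"claw":{"type":"number"},"newtons":{"type":"number"}},"required":["deltas"]}

```bash
mkdir -p pics; ls; cat > h.py <<'E'
import numpy as np, cv2
from cell import manip
def cam(n):
    c=manip.read_camera(n); im=c['img']; h=im.shape[0]
    f=h/2/np.tan(np.radians(c['vfov'])/2)
    K=np.array([[f,0,c['cx']],[0,f,c['cy']],[0,0,1]]); D=np.array(c['distortion'],float); T=np.array(c['world_from_camera'])
    return im[:,:,::-1].copy(),K,D,T
def ray(uv,K,D,T):
    p=cv2.undistortPoints(np.array(uv,float).reshape(-1,1,2),K,D).reshape(-1,2)
    d=np.c_[p,np.ones(len(p))]@T[:3,:3].T
    return T[:3,3],d
def toz(uv,z,c):
    o,d=ray(uv,*c[1:]); return o+d*((z-o[2])/d[:,2:3])
def proj(P,c):
    _,K,D,T=c; Ti=np.linalg.inv(T)
    return cv2.projectPoints(np.array(P,float).reshape(-1,3),cv2.Rodrigues(Ti[:3,:3])[0],Ti[:3,3],K,D)[0].reshape(-1,2)
E
python3 - <<'E'
from h import *
for n in('scene','top'):
    c=cam(n); cv2.imwrite(f'pics/{n}0.png',cv2.resize(c[0],None,fx=1.42,fy=1.42,interpolation=cv2.INTER_CUBIC)); print(n,c[1].round(1).tolist(),c[2],c[3].round(3).tolist())
print(manip.sense())
E
```

```text
pics
scene [[413.3, 0.0, 274.9], [0.0, 413.3, 208.5], [0.0, 0.0, 1.0]] [0.00975965 0.         0.         0.         0.        ] [[0.688, 0.442, -0.575, 1.232], [0.725, -0.434, 0.534, -0.699], [-0.014, -0.785, -0.619, 0.815], [0.0, 0.0, 0.0, 1.0]]
top [[400.1, 0.0, 279.7], [0.0, 400.1, 212.4], [0.0, 0.0, 1.0]] [0.01625947 0.         0.         0.         0.        ] [[0.003, -0.997, 0.075, 0.448], [-1.0, -0.002, 0.008, -0.1], [-0.008, -0.075, -0.997, 1.459], [0.0, 0.0, 0.0, 1.0]]
{'t': 0.1, 'joints': array([ 1.03377162,  0.52192647, -0.03628603,  1.59992375,  0.02117673,
        1.02106589, -0.1128134 ]), 'joint_vel': array([-7.27648985e-04, -8.43942273e-04, -5.20378750e-04,  5.10382241e-04,
       -1.32024604e-03,  7.51007410e-05, -8.44132002e-04]), 'effort': array([ 2.68004544e-03, -9.28497791e+01,  1.98360801e+00, -3.70536268e+01,
        1.81465043e-02,  5.32059858e-03,  7.52690062e-05]), 'ee_pos': array([ 0.28111517, -0.55790207,  0.2308109 ]), 'eef_rot': array([-3.14065548e+00,  6.43625036e-05,  4.66751795e-01]), 'ft_force': array([-0.47516297,  0.12113152, -0.37616956]), 'moment': array([ 0.00978684, -0.0460232 , -0.04457986]), 'grip_width': 0.08542169165968894}
```

View pics/top0.png

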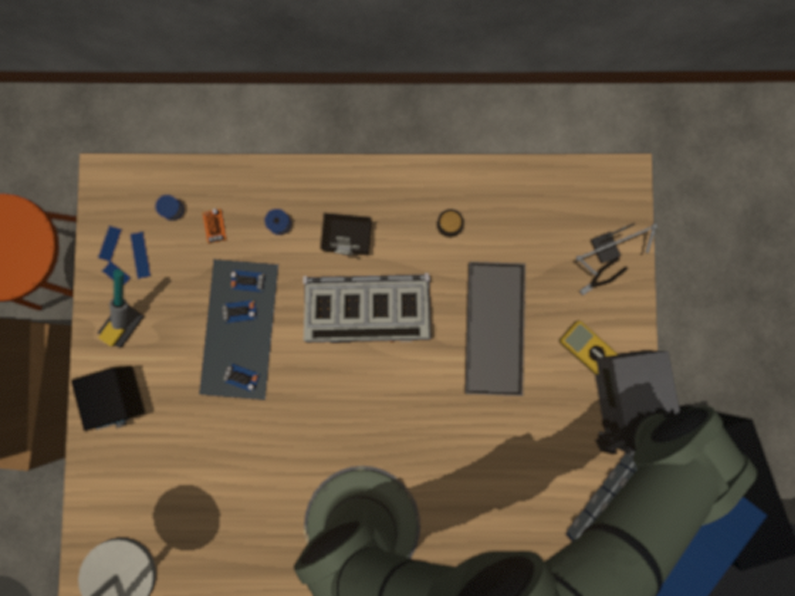

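View pics/scene0.png

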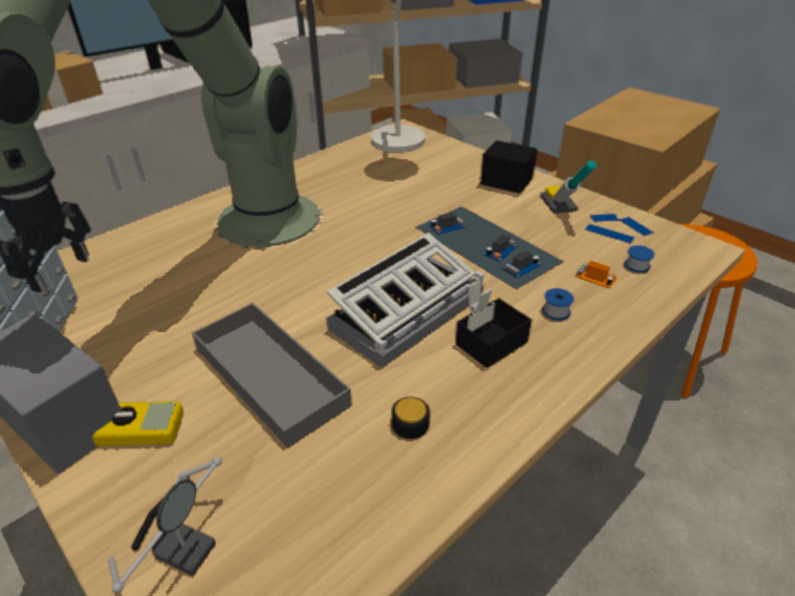

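The top view shows three blue modules on the mat at (247,281), (239,312) and (240,377). The orange look-alike off the mat at (215,225) is not part of the job. The jig is at (367,308), the tray at (495,328), and the bin with the clip at (346,235). Next I'll take enlarged crops to confirm this.

```bash
python3 - <<'E'
from h import *
t=cam('top');s=cam('scene')
z=lambda c,x,y,w,h,W,H:cv2.resize(c[0][y:y+h,x:x+w],(W,H),interpolation=cv2.INTER_CUBIC)
a=np.hstack([z(t,138,180,60,105,340,595),np.vstack([z(t,210,145,100,100,460,460)[:],np.zeros((135,460,3),np.uint8)])])
cv2.imwrite('pics/c1.png',a)
b=np.vstack([z(s,285,140,120,65,800,433*800//800)[:300],z(s,225,160,160,60,800,300)])
cv2.imwrite('pics/c2.png',np.vstack([z(s,290,140,110,41,800,298),z(s,225,160,160,60,800,300)]))
E
```

```text
(no output)
```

View pics/c1.png

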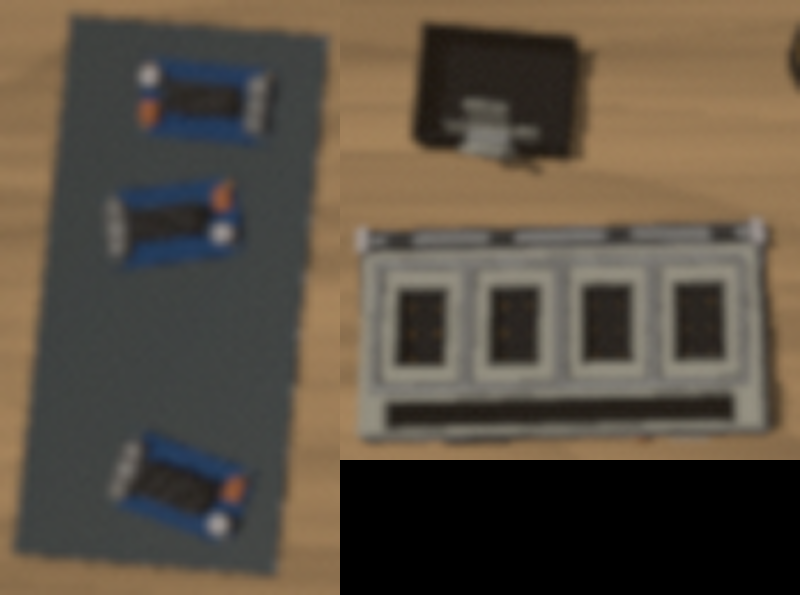

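View pics/c2.png

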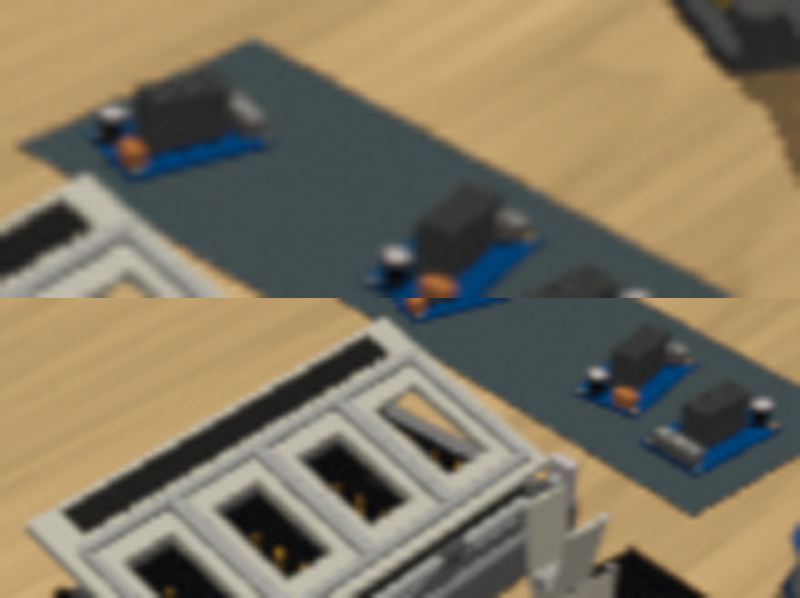

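```bash
cat > m.py <<'E'
from h import *
def blobs(m,amin,amax=1e9):
    cs,_=cv2.findContours(m.astype(np.uint8),cv2.RETR_EXTERNAL,cv2.CHAIN_APPROX_NONE)
    return sorted([c.reshape(-1,2) for c in cs if amin<=cv2.contourArea(c)<=amax],key=lambda c:c.mean(0)[1])
S=4
def up(c): # upsampled image; px_up=(u+.5)*S-.5
    im=cv2.resize(c[0],None,fx=S,fy=S,interpolation=cv2.INTER_CUBIC); return im,cv2.cvtColor(im,cv2.COLOR_BGR2HSV)
def dn(p): return (np.array(p,float)+.5)/S-.5
def rect(P):
    (x,y),(w,h),a=cv2.minAreaRect((P[:,:2]*1000).astype(np.float32))
    if w<h: w,h,a=h,w,a+90
    a=(a+90)%180-90
    return round(x,1),round(y,1),round(w,1),round(h,1),round(a,1)
E
python3 - <<'E'
from m import *
t=cam('top');im,hs=up(t)
H,Sa,V=[hs[...,i].astype(int) for i in range(3)]
roi=np.zeros(H.shape,bool); roi[180*S:285*S,138*S:200*S]=1
blue=roi&(H>100)&(H<125)&(Sa>110)&(V>50)
for b in blobs(cv2.morphologyEx(blue.astype(np.uint8),cv2.MORPH_CLOSE,np.ones((9,9))),300):
    print('mod',dn(b.mean(0)).round(1),rect(toz(dn(b),.005,t)))
hsink=roi&(V<55)&(Sa<110)
for b in blobs(hsink,300): print('hs',dn(b.mean(0)).round(1),rect(toz(dn(b),.035,t)))
mat=roi&(V<110)&((H>60)|(V<70)); 
for b in blobs(mat,20000): print('mat',rect(toz(dn(b),.002,t)))
roi[:]=0; roi[180*S:285*S,320*S:380*S]=1
tr=roi&(Sa<70)
for b in blobs(tr,10000): print('tray',rect(toz(dn(b),.045,t)),dn(b.mean(0)))
roi[:]=0; roi[190*S:245*S,210*S:310*S]=1
th=.3
for b in blobs(roi&(V<75),800):
    P=toz(dn(b),.08,t); print('jigdark',dn(b.mean(0)).round(1),len(b),rect(toz(dn(b),.0966,t)), rect(toz(dn(b),.07,t)))
roi[:]=0; roi[145*S:185*S,222*S:268*S]=1
for b in blobs(roi&(V<70),800): print('bin',rect(toz(dn(b),.06,t)))
E
```

```text
mod [174.  192.4] (630.7, 299.8, 54.7, 11.9, 81.4)
mod [173.3 202.2] (595.0, 300.7, 58.1, 14.0, 85.1)
mod [167.2 213.9] (551.6, 323.4, 54.9, 12.1, -86.1)
mod [168.6 223.9] (516.4, 315.5, 63.1, 14.7, -83.0)
mod [170.7 260.5] (381.7, 305.0, 59.8, 14.2, 70.2)
mod [166.9 270.3] (348.3, 319.3, 51.6, 10.4, 72.0)
hs [172.8 197.1] (610.6, 293.5, 50.7, 20.8, 86.7)
hs [166.9 218.8] (531.3, 311.5, 52.3, 20.8, -83.6)
hs [168.4 265.3] (366.8, 303.3, 52.4, 23.4, 73.3)
mat (488.8, 318.3, 341.1, 162.4, -4.4)
tray (490.5, -331.0, 325.1, 139.6, -1.9) [348.43208092 231.29696532]
jigdark [287.7 214.4] 195 (544.5, -116.1, 54.6, 34.3, 1.5) (546.4, -116.4, 55.6, 34.9, 1.5)
jigdark [267.5 214.7] 194 (542.9, -47.5, 54.0, 34.1, 0.3) (544.8, -46.5, 55.0, 34.8, 0.3)
jigdark [247.3 215.2] 194 (541.0, 21.7, 53.9, 34.2, 0.1) (542.8, 24.1, 55.0, 34.8, 0.1)
jigdark [227.1 215.7] 192 (539.2, 90.9, 54.2, 33.5, -0.5) (540.9, 94.6, 55.3, 34.2, -0.5)
jigdark [257.4 233.9] 626 (477.6, -13.3, 254.6, 18.3, -88.5) (478.2, -11.6, 259.5, 18.7, -88.5)
bin (721.8, 38.8, 123.9, 98.2, 84.3)
```

```bash
cat > geo.py <<'E'
from m import *
def box(x,y,a,l,w,z):
    a=np.radians(a);R=np.array([[np.cos(a),-np.sin(a)],[np.sin(a),np.cos(a)]])
    q=np.array([[l,w],[-l,w],[-l,-w],[l,-w]])/2@R.T+[x,y]
    return np.c_[q,np.full(4,z)]/1000
MODS=[(612,296,84.5),(533,314.5,96),(365.6,306.1,71.5)]
JY=np.radians(1.5)
Rj=np.array([[np.cos(JY),-np.sin(JY),0],[np.sin(JY),np.cos(JY),0],[0,0,1]])
J0=np.array([544.0-3.1,-11.3,0])  # jig origin, refined below
def car(s,y,n,th=.3): # point on carrier: s from hinge, n above hinge line plane
    return (J0+Rj@np.array([72-s*np.cos(th)+n*np.sin(th),y,50+s*np.sin(th)+n*np.cos(th)]))/1000
def pocket(i,n=4,th=.3): return car(72,105-70*i,n,th)
E
python3 - <<'E'
from geo import *
for i in range(4): print(pocket(i).round(4))
for nm in('scene','top'):
    c=cam(nm); F=6 if nm=='scene' else 6
    polys=[box(x,y,a,46,20,35) for x,y,a in MODS]+[box(x,y,a,84,50,5) for x,y,a in MODS]
    polys+=[np.array([car(72+46*p,105-70*i+29*q,4) for p,q in((1,1),(1,-1),(-1,-1),(-1,1))]) for i in range(4)]
    polys+=[np.array([car(143+11*p,130*q,4.5) for p,q in((1,1),(1,-1),(-1,-1),(-1,1))])]
    x0,y0,w,h=(225,145,180,110) if nm=='scene' else (138,175,180,115)
    im=cv2.resize(c[0][y0:y0+h,x0:x0+w],None,fx=4.4,fy=4.4,interpolation=cv2.INTER_CUBIC)
    for p in polys: cv2.polylines(im,[np.round((proj(p,c)-[x0,y0]+.5)*4.4-.5).astype(int)],True,(0,255,0) ,1)
    cv2.imwrite(f'pics/o_{nm}.png',im)
E
```

```text
[0.5425 0.0938 0.0751]
[0.5444 0.0238 0.0751]
[ 0.5462 -0.0462  0.0751]
[ 0.548  -0.1161  0.0751]
```

View pics/o_scene.png

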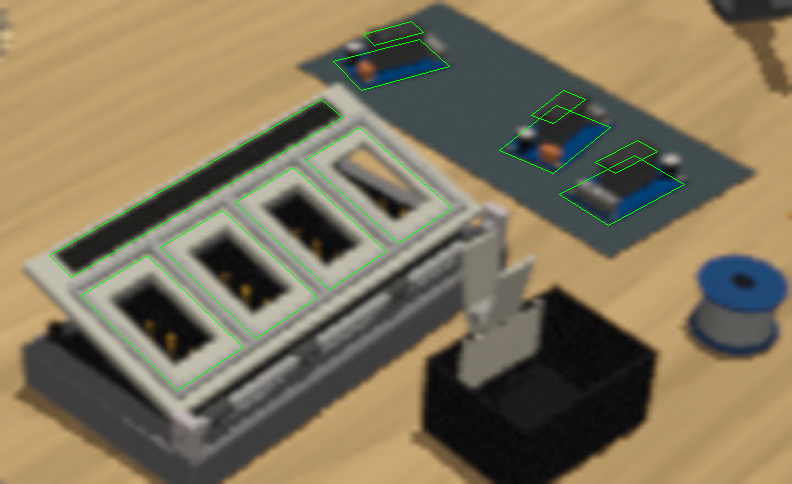

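View pics/o_top.png

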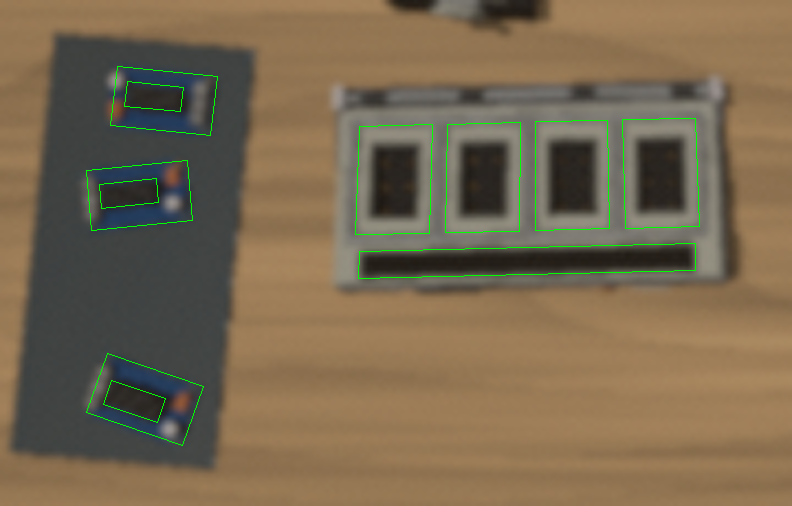

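The projected pockets, lip and modules match both pictures to within a few pixels. The three blue modules are the ones meant; the orange one stays where it is. I'm moving to module A, at (612,296) mm.

carry_out([
  [40,40,0,0,0,0.1],
  [60,90,0,0,0,0.2],
  [80,140,0,0,0,0.3],
  [100,185,0,0,0,0.4],
  [120,230,0,0,0,0.5],
  [140,275,0,0,0,0.6],
  [160,320,0,0,0,0.7],
  [180,365,0,0,0,0.8],
], claw=0.6, newtons=30)

```text
t: 1.15
ee_pos: [0.4577, -0.2005, 0.2316]
eef_rot: [3.141, 0.0, 1.271]
ft_force: [1.4, -0.3, 0.2]
grip_width: 0.0514
```

carry_out([
  [16,45,0,0,0,0.05],
  [32,90,0,0,0,0.1],
  [48,135,0,0,0,0.15],
  [64,180,0,0,0,0.2],
  [80,225,0,0,0,0.2],
  [96,270,0,0,0,0.2],
  [112,315,0,0,0,0.2],
  [130,360,0,0,0,0.2],
])

```text
t: 1.95
ee_pos: [0.5875, 0.1595, 0.2314]
eef_rot: [3.141, 0.0, 1.467]
ft_force: [1.8, -0.6, 0.8]
grip_width: 0.051
```

```bash
cat > go.py <<'E'
import sys
from h import *
from scipy.spatial.transform import Rotation as Ro
def delta(x,y,z,yaw,tilt=0,jy=1.5): # mm, deg, rad
    s=manip.sense(); 
    R0=Ro.from_euler('xyz',s['eef_rot']); 
    best=None
    for k in(0,180):
        R=Ro.from_rotvec([-tilt*np.sin(np.radians(jy)),tilt*np.cos(np.radians(jy)),0])*Ro.from_euler('xyz',[np.pi,0,np.radians(yaw+k)])
        rv=(R*R0.inv()).as_rotvec()
        if best is None or np.linalg.norm(rv)<np.linalg.norm(best): best=rv
    print('t',round(s['t'],1),'d',(np.array([x,y,z])-s['ee_pos']*1000).round(1),best.round(3),'w',s['grip_width'].round(4),'F',s['ft_force'].round(1),'j',s['joints'].round(2))
if __name__=='__main__': delta(*map(float,sys.argv[1:]))
E
python3 go.py 612 296 120 84.5
python3 - <<'E'
from m import *
t=cam('top');im,hs=up(t)
H,Sa,V=[hs[...,i].astype(int) for i in range(3)]
roi=np.zeros(H.shape,bool); roi[180*S:285*S,138*S:200*S]=1
for b in blobs(roi&(V<55)&(Sa<110),300): print('hs',rect(toz(dn(b),.035,t)))
E
```

```text
hs (653.7, 213.1, 39.3, 25.2, 1.0)
hs (388.9, 231.8, 117.2, 31.1, -34.8)
hs (366.9, 303.4, 52.0, 22.8, 72.8)Traceback (most recent call last):
  File "go.py", line 13, in <module>
    if __name__=='__main__': delta(*map(float,sys.argv[1:]))
                             ~~~~~^^^^^^^^^^^^^^^^^^^^^^^^^^
  File "go.py", line 12, in delta
    print('t',round(s['t'],1),'d',(np.array([x,y,z])-s['ee_pos']*1000).round(1),best.round(3),'w',s['grip_width'].round(4),'F',s['ft_force'].round(1),'j',s['joints'].round(2))
                                                                                                  ^^^^^^^^^^^^^^^^^^^^^
AttributeError: 'float' object has no attribute 'round'
```

carry_out([
  [8,45,0,0,0,0],
  [16,90,-20,0,0,0],
  [24.5,136.5,-60,0,0,0.005],
  [24.5,136.5,-100,0,0,0.005],
  [24.5,136.5,-130,0,0,0.005],
  [24.5,136.5,-150,0,0,0.005],
  [24.5,136.5,-160,0,0,0.005],
  [24.5,136.5,-160,0,0,0.005],
])

```text
t: 2.8
ee_pos: [0.6112, 0.2939, 0.0703]
eef_rot: [-3.14, 0.001, 1.472]
ft_force: [0.4, 0.0, 0.4]
grip_width: 0.0511
```

```bash
sed -i "s/s\['grip_width'\].round(4)/round(s['grip_width'],4)/" go.py
python3 go.py 612 296 8 84.5
python3 - <<'E'
from geo import *
c=cam('scene'); x0,y0,w,h=300,130,120,90
im=cv2.resize(c[0][y0:y0+h,x0:x0+w],None,fx=6,fy=6,interpolation=cv2.INTER_CUBIC)
for x,y,a in MODS:
  for p in (box(x,y,a,46,20,35),box(x,y,a,84,50,5)): cv2.polylines(im,[np.round((proj(p,c)-[x0,y0]+.5)*6-.5).astype(int)],True,(0,255,0) ,1)
cv2.imwrite('pics/g1.png',im)
E
```

```text
t 2.8 d [  0.8   2.1 -62.3] [ 0.001 -0.001  0.003] w 0.0511 F [0.4 0.  0.4] j [-0.29  0.82 -0.4   1.54  0.38  0.86 -0.92]
```

View pics/g1.png

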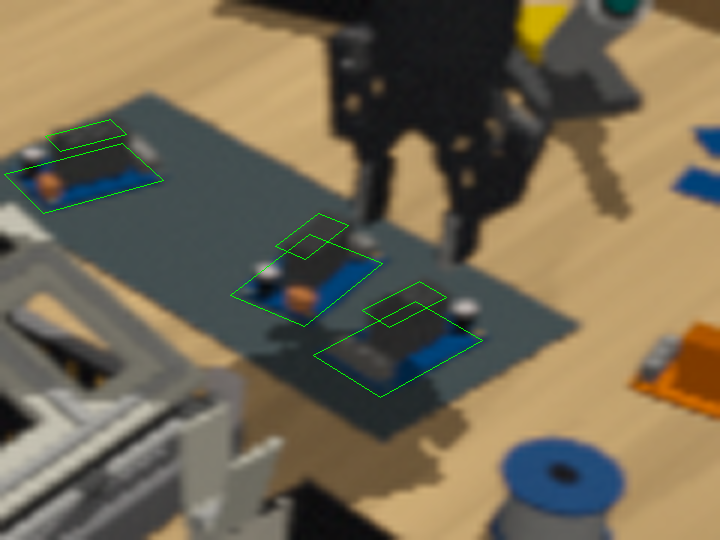

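carry_out([
  [0,0,-20,0,0,0],
  [0,0,-40,0,0,0],
  [0,0,-55,0,0,0],
  [0,0,-62,0,0,0],
  [0,0,-62,0,0,0],
  [0,0,-62,0,0,0],
])

```text
t: 3.45
ee_pos: [0.6121, 0.2945, 0.0102]
eef_rot: [3.141, -0.001, 1.472]
ft_force: [0.2, -0.1, 0.0]
grip_width: 0.0508
```

carry_out([
  [0,0,0,0,0,0],
  [0,0,0,0,0,0],
  [0,0,0,0,0,0],
  [0,0,0,0,0,0],
  [0,0,0,0,0,0],
  [0,0,0,0,0,0],
], claw=0)

```text
t: 4.05
ee_pos: [0.6121, 0.2944, 0.0101]
eef_rot: [3.141, -0.001, 1.472]
ft_force: [-0.4, -0.7, 7.1]
grip_width: 0.0195
```

```bash
python3 go.py 612 296 150 1.5
```

```text
t 4.0 d [-1.000e-01  1.600e+00  1.399e+02] [ 0.000e+00  1.000e-03 -1.445e+00] w 0.0195 F [-0.4 -0.7  7.1] j [-0.31  0.9  -0.37  1.56  0.42  0.77 -0.95]
```

carry_out([
  [0,0,20,0,0,0],
  [0,0,60,0,0,0],
  [0,-10,100,0,0,-0.14],
  [-5,-30,140,0,0,-0.28],
  [-10,-60,160,0,0,-0.42],
  [-20,-90,160,0,0,-0.56],
  [-30,-120,160,0,0,-0.7],
  [-40,-150,160,0,0,-0.84],
])

```text
t: 4.85
ee_pos: [0.5712, 0.1433, 0.171]
eef_rot: [3.141, -0.002, 0.626]
ft_force: [-0.0, 0.4, -0.7]
grip_width: 0.0192
```

carry_out([
  [-10,-15,0,0,0,-0.14],
  [-20,-30,0,0,0,-0.28],
  [-30,-48,0,0,0,-0.42],
  [-30,-48,0,0,0,-0.605],
  [-30,-48,0,0,0,-0.605],
  [-30,-48,0,0,0,-0.605],
])

```text
t: 5.45
ee_pos: [0.5418, 0.0969, 0.1701]
eef_rot: [-3.141, -0.001, 0.03]
ft_force: [-0.7, 0.1, -1.2]
grip_width: 0.0192
```

```bash
python3 - <<'E'
from geo import *; from go import delta
for i in range(4): print('pocket TCP',i,(pocket(i,4+9.1)*1000).round(1))
p=pocket(0,13.1)*1000
delta(p[0]-1,p[1],p[2]+60,1.5,0.3)
delta(p[0]-1,p[1],p[2]+60,1.5,0)
c=cam('scene');x0,y0,w,h=240,100,150,110
cv2.imwrite('pics/g2.png',cv2.resize(c[0][y0:y0+h,x0:x0+w],None,fx=5,fy=5,interpolation=cv2.INTER_CUBIC))
E
```

```text
pocket TCP 0 [545.2  93.8  83.8]
pocket TCP 1 [547.1  23.9  83.8]
pocket TCP 2 [548.9 -46.1  83.8]
pocket TCP 3 [ 550.7 -116.1   83.8]
t 5.5 d [  2.4  -3.1 -26.3] [-0.009  0.301 -0.004] w 0.0192 F [-0.7  0.1 -1.2] j [-0.22  0.48 -0.08  1.86  0.05  0.81 -1.87]
t 5.5 d [  2.4  -3.1 -26.3] [-0.001  0.001 -0.004] w 0.0192 F [-0.7  0.1 -1.2] j [-0.22  0.48 -0.08  1.86  0.05  0.81 -1.87]
```

View pics/g2.png

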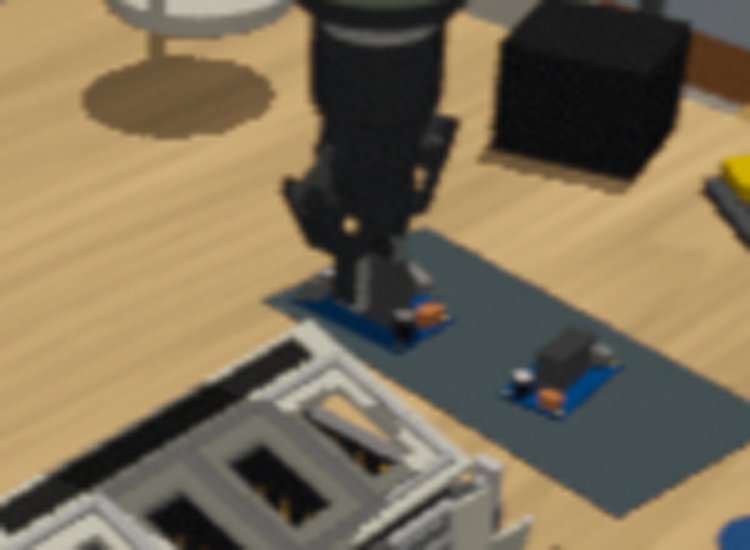

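carry_out([
  [4,-2,-15,-0.003,0.1,-0.001],
  [8,-3.1,-30,-0.006,0.2,-0.003],
  [11.3,-3.1,-45,-0.009,0.301,-0.004],
  [11.3,-3.1,-57.6,-0.009,0.301,-0.004],
  [8.3,-3.1,-67.2,-0.009,0.301,-0.004],
  [5.4,-3.1,-76.7,-0.009,0.301,-0.004],
  [5.4,-3.1,-76.7,-0.009,0.301,-0.004],
])

```text
t: 6.2
ee_pos: [0.5458, 0.0932, 0.0922]
eef_rot: [3.14, 0.302, 0.024]
ft_force: [-0.6, 0.2, -0.2]
grip_width: 0.0197
```

```bash
python3 go.py 544.2 93.8 83.8 1.5 0.3
```

```text
t 6.2 d [-1.6  0.6 -8.4] [ 0.001 -0.002  0.002] w 0.0197 F [-0.6  0.2 -0.2] j [-0.18  0.74 -0.1   1.64 -0.    1.06 -1.8 ]
```

carry_out([
  [-1,0,-3,0,0,0],
  [-1.5,0.5,-5.5,0,0,0],
  [-2.2,0.5,-8,0,0,0],
  [-2.2,0.5,-8,0,0,0],
])

```text
t: 6.6
ee_pos: [0.5449, 0.0939, 0.0851]
eef_rot: [3.14, 0.301, 0.023]
ft_force: [-2.7, 0.6, 5.6]
grip_width: 0.0192
```

```bash
python3 - <<'E'
from geo import *; from go import delta
delta(544.2,93.8,83.8,1.5,0.3)
c=cam('scene');d=cam('top')
a=cv2.resize(c[0][120:220,270:370],(500,500),interpolation=cv2.INTER_CUBIC)
b=cv2.resize(d[0][190:245,210:265],(300,300),interpolation=cv2.INTER_CUBIC)
cv2.imwrite('pics/g3.png',np.hstack([a,np.vstack([b,np.zeros((200,300,3),np.uint8)])]))
E
```

```text
t 6.6 d [-0.7 -0.1 -1.3] [ 0.001 -0.001  0.003] w 0.0192 F [-2.7  0.6  5.6] j [-0.18  0.75 -0.1   1.64 -0.    1.04 -1.8 ]
```

View pics/g3.png

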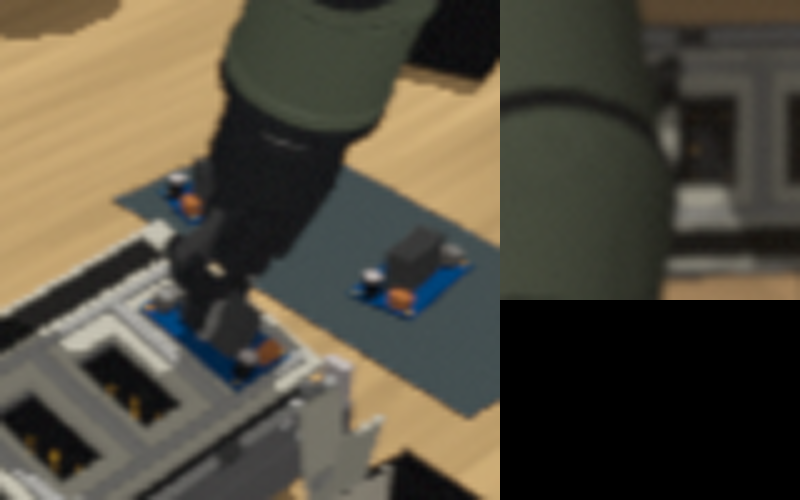

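carry_out([
  [0.6,0,1.9,0,0,0],
  [-1.8,0,2.6,0,0,0],
  [-2.2,0,1,0,0,0],
  [-2.7,0,-0.3,0,0,0],
  [-2.9,0,-1,0,0,0],
  [-2.9,0,-1,0,0,0],
])

```text
t: 7.3
ee_pos: [0.5421, 0.0936, 0.0838]
eef_rot: [3.14, 0.301, 0.022]
ft_force: [-0.2, 0.0, 7.4]
grip_width: 0.0197
```

```bash
python3 go.py 544.2 93.8 83.8 1.5 0.3
```

```text
t 7.3 d [ 2.1  0.2 -0. ] [ 0.002 -0.001  0.003] w 0.0197 F [-0.2  0.   7.4] j [-0.18  0.75 -0.1   1.65 -0.    1.04 -1.81]
```

carry_out([
  [0,0,0,0,0,0],
  [0,0,0,0,0,0],
  [0,0,0,0,0,0],
  [0,0,0,0,0,0],
], claw=0.5)

```text
t: 7.7
ee_pos: [0.5419, 0.0936, 0.0835]
eef_rot: [3.14, 0.301, 0.022]
ft_force: [-0.8, -0.6, -0.5]
grip_width: 0.0428
```

carry_out([
  [6,0,19,0,0,0],
  [15,0,48,0,0,0],
  [25,20,80,0,-0.1,0],
  [25,50,110,0,-0.2,0],
  [20,90,110,0,-0.3,0.1],
  [10,130,110,0,-0.3,0.2],
  [0,170,110,0,-0.3,0.3],
  [-10,210,110,0,-0.3,0.4],
])

```text
t: 8.5
ee_pos: [0.5314, 0.3052, 0.194]
eef_rot: [3.074, 0.01, 0.419]
ft_force: [0.5, 0.5, -0.1]
grip_width: 0.0432
```

```bash
python3 - <<'E'
from geo import *; from go import delta
delta(533,314.5,120,96)
c=cam('scene');d=cam('top')
a=cv2.resize(c[0][120:220,270:370],(500,500),interpolation=cv2.INTER_CUBIC)
b=cv2.resize(d[0][190:245,210:265],(300,300),interpolation=cv2.INTER_CUBIC)
cv2.imwrite('pics/g4.png',np.hstack([a,np.vstack([b,np.zeros((200,300,3),np.uint8)])]))
E
```

```text
t 8.5 d [  1.6   9.3 -74. ] [0.045 0.057 1.255] w 0.0432 F [ 0.5  0.5 -0.1] j [-0.54  0.55 -0.17  1.65  0.18  0.98 -1.94]
```

View pics/g4.png

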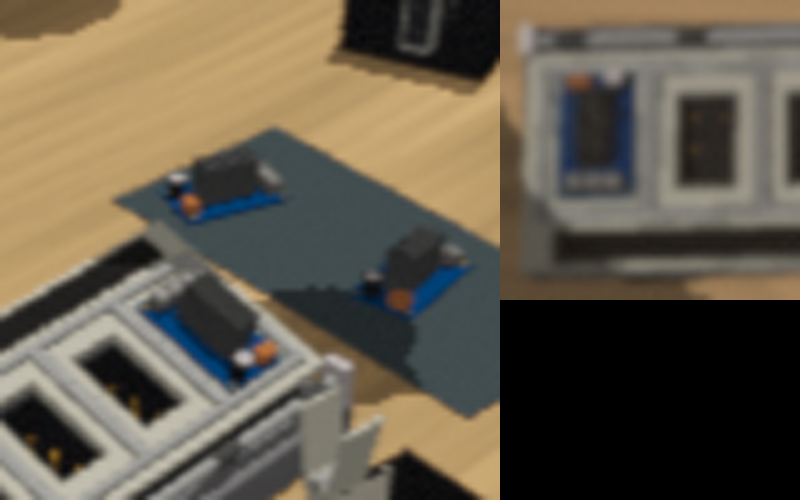

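carry_out([
  [0,2,-10,0.01,0.01,0.14],
  [0,4,-20,0.02,0.02,0.28],
  [1,6,-30,0.02,0.03,0.42],
  [1,8,-40,0.03,0.04,0.56],
  [1.6,9.3,-50,0.03,0.04,0.7],
  [1.6,9.3,-60,0.04,0.05,0.84],
  [1.6,9.3,-70,0.04,0.05,0.98],
  [1.6,9.3,-80,0.045,0.057,1.12],
])

```text
t: 9.4
ee_pos: [0.5335, 0.3127, 0.1131]
eef_rot: [-3.14, 0.005, 1.542]
ft_force: [0.1, -0.7, -0.0]
grip_width: 0.0427
```

```bash
python3 go.py 533 314.5 12 96
```

```text
t 9.4 d [  -0.5    1.8 -101.1] [ 0.005 -0.002  0.134] w 0.0427 F [ 0.1 -0.7 -0. ] j [-0.33  0.69 -0.45  1.69  0.38  0.85 -0.97]
```

carry_out([
  [0,0.5,-30,0,0,0.13],
  [0,0.5,-55,0,0,0.13],
  [0,0.5,-80,0,0,0.13],
  [0,0.5,-95,0,0,0.13],
  [0,0.5,-101,0,0,0.13],
  [0,0.5,-101,0,0,0.13],
  [0,0.5,-101,0,0,0.13],
])

```text
t: 10.1
ee_pos: [0.534, 0.3138, 0.0135]
eef_rot: [-3.141, 0.005, 1.666]
ft_force: [-0.0, 0.1, 0.5]
grip_width: 0.0427
```

carry_out([
  [0,0,0,0,0,0],
  [0,0,0,0,0,0],
  [0,0,0,0,0,0],
  [0,0,0,0,0,0],
  [0,0,0,0,0,0],
  [0,0,0,0,0,0],
], claw=0)

```text
t: 10.7
ee_pos: [0.5341, 0.3137, 0.0137]
eef_rot: [-3.141, 0.005, 1.666]
ft_force: [-0.1, -1.1, 6.8]
grip_width: 0.0196
```

```bash
python3 go.py 545 23.9 170 1.5
```

```text
t 10.7 d [  10.9 -289.8  156.3] [0.004 0.003 1.501] w 0.0196 F [-0.1 -1.1  6.8] j [-0.35  0.83 -0.41  1.73  0.49  0.69 -0.94]
```

carry_out([
  [0,0,20,0,0,0],
  [0,0,60,0,0,0],
  [0,-10,100,0,0,-0.14],
  [0,-35,140,0,0,-0.28],
  [0,-75,155,0,0,-0.42],
  [2,-115,155,0,0,-0.56],
  [4,-155,155,0,0,-0.7],
  [6,-195,155,0,0,-0.84],
])

```text
t: 11.5
ee_pos: [0.5396, 0.1168, 0.1684]
eef_rot: [-3.14, 0.004, 0.82]
ft_force: [0.5, -0.7, -1.9]
grip_width: 0.0197
```

carry_out([
  [2,-40,0,0,0,-0.14],
  [4,-80,0,0,0,-0.28],
  [6,-95,0,0,0,-0.42],
  [6,-95,0,0,0,-0.56],
  [6,-95,0,0,0,-0.7],
  [6,-95,0,0,0,-0.8],
  [6,-95,0,0,0,-0.8],
])

```text
t: 12.2
ee_pos: [0.5456, 0.0236, 0.168]
eef_rot: [-3.14, 0.005, 0.025]
ft_force: [-1.3, 0.9, -0.9]
grip_width: 0.0192
```

```bash
python3 go.py 545.8 23.9 87.9 1.5 0.3
```

```text
t 12.2 d [  0.2   0.3 -80.1] [-0.009  0.295  0.002] w 0.0192 F [-1.3  0.9 -0.9] j [-0.08  0.48 -0.09  1.86  0.05  0.8  -1.75]
```

carry_out([
  [4,0,-15,-0.003,0.1,0],
  [7,0.3,-30,-0.006,0.2,0.001],
  [9,0.3,-45,-0.009,0.295,0.002],
  [6,0.3,-61,-0.009,0.295,0.002],
  [3.2,0.3,-70.5,-0.009,0.295,0.002],
  [1.7,0.3,-75.3,-0.009,0.295,0.002],
  [0.8,0.3,-78.2,-0.009,0.295,0.002],
  [0.8,0.3,-78.2,-0.009,0.295,0.002],
])

```text
t: 13.0
ee_pos: [0.5464, 0.0237, 0.09]
eef_rot: [-3.14, 0.299, 0.029]
ft_force: [-0.3, 0.5, -1.2]
grip_width: 0.0193
```

```bash
python3 go.py 545.8 23.9 87.9 1.5 0.3
```

```text
t 13.0 d [-0.6  0.2 -2.1] [-0.001  0.001 -0.002] w 0.0193 F [-0.3  0.5 -1.2] j [-0.07  0.74 -0.09  1.66  0.03  1.05 -1.71]
```

No contact yet at 3 mm above the seat. I'll lower it the rest of the way.

carry_out([
  [-0.3,0,-1,0,0,0],
  [-0.6,0,-2.1,0,0,0],
  [-0.9,0,-3,0,0,0],
  [-0.9,0,-3,0,0,0],
])

```text
t: 13.4
ee_pos: [0.5459, 0.0237, 0.087]
eef_rot: [-3.141, 0.299, 0.028]
ft_force: [0.4, 1.0, 5.0]
grip_width: 0.0196
```

```bash
python3 go.py 545.8 23.9 87.9 1.5 0.3
```

```text
t 13.4 d [-0.1  0.2  0.9] [-0.001  0.001 -0.002] w 0.0196 F [0.4 1.  5. ] j [-0.07  0.74 -0.09  1.66  0.03  1.04 -1.71]
```

carry_out([
  [0,0,0,0,0,0],
  [0,0,0,0,0,0],
  [0,0,0,0,0,0],
  [0,0,0,0,0,0],
], claw=0.5)

```text
t: 13.8
ee_pos: [0.5455, 0.0237, 0.0864]
eef_rot: [-3.141, 0.3, 0.028]
ft_force: [0.0, -0.1, 0.7]
grip_width: 0.0427
```

carry_out([
  [6,0,19,0,0,0],
  [15,0,48,0,0,0],
  [15,30,80,0,-0.1,0],
  [0,70,90,0,-0.2,0],
  [-25,110,90,0.009,-0.3,0],
  [-50,150,90,0.009,-0.3,0],
  [-75,190,90,0.009,-0.3,0],
  [-100,230,90,0.009,-0.3,0],
])

```text
t: 14.6
ee_pos: [0.4443, 0.2551, 0.1768]
eef_rot: [-3.14, -0.001, 0.028]
ft_force: [2.0, 0.7, 0.1]
grip_width: 0.0428
```

```bash
python3 go.py 365.6 306.1 12 71.5
python3 - <<'E'
from m import *
t=cam('top');im,hs=up(t)
H,Sa,V=[hs[...,i].astype(int) for i in range(3)]
roi=np.zeros(H.shape,bool); roi[180*S:285*S,138*S:200*S]=1
for b in blobs(roi&(V<55)&(Sa<110),300): print('hs',rect(toz(dn(b),.035,t)))
blue=roi&(H>100)&(H<125)&(Sa>110)&(V>50)
for b in blobs(blue,300): print('blue',rect(toz(dn(b),.005,t)))
E
```

```text
t 14.6 d [ -78.7   51.  -164.8] [-2.00e-03 -1.00e-03  1.22e+00] w 0.0428 F [2.  0.7 0.1] j [-0.53  0.42 -0.13  1.95  0.08  0.78 -2.25]
hs (441.6, 305.7, 280.9, 151.5, 21.1)
blue (378.1, 294.2, 39.9, 15.0, 70.6)
```

carry_out([
  [-15,10,0,0,0,0.14],
  [-30,20,-10,0,0,0.28],
  [-45,30,-30,0,0,0.42],
  [-60,40,-50,0,0,0.56],
  [-70,46,-70,0,0,0.7],
  [-78.7,51,-85,0,0,0.84],
  [-78.7,51,-95,0,0,0.98],
  [-78.7,51,-100,0,0,1.12],
])

```text
t: 15.45
ee_pos: [0.3664, 0.3046, 0.0755]
eef_rot: [-3.14, 0.001, 1.155]
ft_force: [0.7, 0.7, -0.4]
grip_width: 0.0424
```

carry_out([
  [0,0,0,0,0,0.1],
  [0,0,0,0,0,0.1],
  [0,0,-25,0,0,0.1],
  [0,0,-45,0,0,0.1],
  [0,0,-60,0,0,0.1],
  [0,0,-64,0,0,0.1],
  [0,0,-64,0,0,0.1],
])

```text
t: 16.15
ee_pos: [0.3667, 0.3047, 0.0123]
eef_rot: [-3.14, 0.001, 1.247]
ft_force: [0.3, 0.2, -0.4]
grip_width: 0.043
```

carry_out([
  [0,0,0,0,0,0],
  [0,0,0,0,0,0],
  [0,0,0,0,0,0],
  [0,0,0,0,0,0],
  [0,0,0,0,0,0],
  [0,0,0,0,0,0],
], claw=0)

```text
t: 16.75
ee_pos: [0.3672, 0.305, 0.0132]
eef_rot: [-3.141, -0.001, 1.247]
ft_force: [-0.6, -0.2, 8.0]
grip_width: 0.0192
```

```bash
python3 go.py 365.6 306.1 12 71.5
```

```text
t 16.8 d [-1.6  1.1 -1.2] [-0.001 -0.     0.   ] w 0.0192 F [-0.6 -0.2  8. ] j [-0.58  0.68 -0.31  2.11  0.49  0.42 -1.6 ]
```

carry_out([
  [0,0,20,0,0,0],
  [0,0,60,0,0,0],
  [20,-30,100,0,0,0],
  [45,-70,140,0,0,-0.1],
  [65,-110,155,0,0,-0.2],
  [85,-150,155,0,0,-0.3],
  [105,-190,155,0,0,-0.44],
  [125,-230,155,0,0,-0.58],
])

```text
t: 17.55
ee_pos: [0.4927, 0.0721, 0.1685]
eef_rot: [-3.141, -0.001, 0.661]
ft_force: [1.2, 0.4, -1.8]
grip_width: 0.0194
```

carry_out([
  [18,-40,0,0,0,-0.14],
  [36,-80,0,0,0,-0.28],
  [55,-121,0,0,0,-0.42],
  [55,-121,0,0,0,-0.56],
  [55,-121,0,0,0,-0.64],
  [55,-121,0,0,0,-0.64],
])

```text
t: 18.15
ee_pos: [0.5467, -0.0464, 0.1678]
eef_rot: [-3.14, -0.0, 0.026]
ft_force: [-0.4, -0.5, -1.2]
grip_width: 0.0197
```

```bash
python3 go.py 547.4 -46.1 87.5 1.5 0.3
```

```text
t 18.1 d [  0.7   0.3 -80.3] [-0.009  0.3    0.   ] w 0.0197 F [-0.4 -0.5 -1.2] j [ 0.07  0.48 -0.13  1.86  0.08  0.8  -1.64]
```

carry_out([
  [4,0,-15,-0.003,0.1,0],
  [7,0.3,-30,-0.006,0.2,0],
  [9,0.3,-45,-0.009,0.3,0],
  [6.5,0.3,-61,-0.009,0.3,0],
  [3.7,0.3,-70.7,-0.009,0.3,0],
  [2.2,0.3,-75.5,-0.009,0.3,0],
  [1.3,0.3,-78.4,-0.009,0.3,0],
  [1.3,0.3,-78.4,-0.009,0.3,0],
])

```text
t: 18.95
ee_pos: [0.5481, -0.046, 0.0896]
eef_rot: [-3.141, 0.299, 0.029]
ft_force: [1.0, 0.5, -2.4]
grip_width: 0.0194
```

carry_out([
  [-0.3,0,-1,0,0,0],
  [-0.6,0,-2.1,0,0,0],
  [-0.9,0,-3,0,0,0],
  [-0.9,0,-3,0,0,0],
])

```text
t: 19.35
ee_pos: [0.5475, -0.046, 0.0867]
eef_rot: [-3.141, 0.299, 0.028]
ft_force: [-0.7, -0.7, 6.5]
grip_width: 0.0192
```

```bash
python3 go.py 547.4 -46.1 87.5 1.5 0.3
```

```text
t 19.4 d [-0.1 -0.1  0.8] [-0.001  0.001 -0.002] w 0.0192 F [-0.7 -0.7  6.5] j [ 0.05  0.74 -0.11  1.65  0.08  1.05 -1.64]
```

carry_out([
  [0,0,0,0,0,0],
  [0,0,0,0,0,0],
  [0,0,0,0,0,0],
  [0,0,0,0,0,0],
], claw=0.5)

```text
t: 19.75
ee_pos: [0.5471, -0.046, 0.0859]
eef_rot: [-3.141, 0.3, 0.028]
ft_force: [-0.5, 0.8, 0.2]
grip_width: 0.0426
```

carry_out([
  [6,0,19,0,0,0],
  [15,0,48,0,0,0],
  [15,0,80,0,-0.1,0],
  [-10,10,90,0,-0.2,0],
  [-40,20,90,0.009,-0.3,0],
  [-75,33,70,0.009,-0.3,0],
  [-75,33,60,0.009,-0.3,0],
  [-75,33,60,0.009,-0.3,0],
])

```text
t: 20.55
ee_pos: [0.4717, -0.0129, 0.1455]
eef_rot: [-3.14, 0.001, 0.029]
ft_force: [0.2, 0.1, 0.1]
grip_width: 0.0424
```

```bash
python3 - <<'E'
from geo import *; from go import delta
delta(474,-13,96.6,1.5)
print(car(143,0,4.5),car(143,0,4.5,0))
c=cam('scene')
cv2.imwrite('pics/g5.png',cv2.resize(c[0][150:260,225:385],None,fx=5,fy=5,interpolation=cv2.INTER_CUBIC))
E
```

```text
t 20.6 d [  2.3  -0.1 -48.9] [-0.001 -0.001 -0.003] w 0.0424 F [0.2 0.1 0.1] j [ 0.01  0.41 -0.14  2.07  0.09  0.67 -1.73]
[ 0.47763841 -0.01295656  0.0965584 ] [ 0.46992433 -0.01315856  0.0545    ]
```

View pics/g5.png

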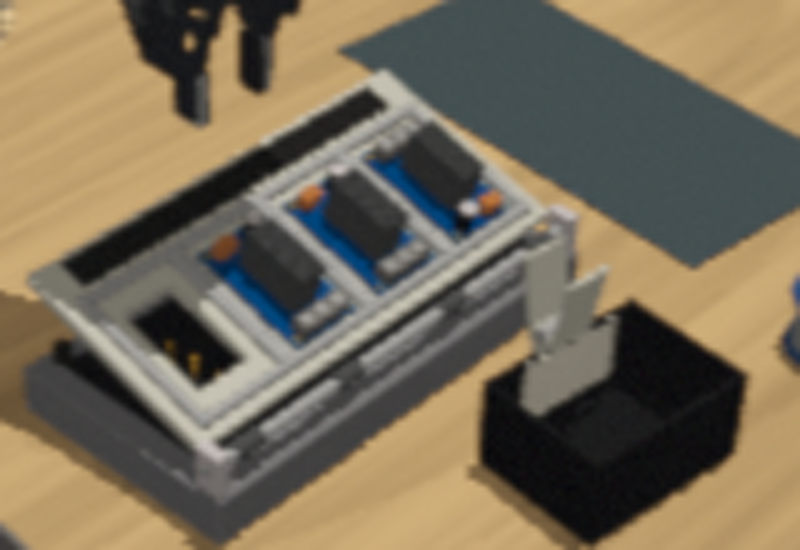

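carry_out([
  [2,0,0,0,0,0],
  [2,0,-10,0,0,0],
  [2,0,-20,0,0,0],
  [2,0,-30,0,0,0],
  [2,0,-40,0,0,0],
  [2,0,-46,0,0,0],
  [2,0,-50,0,0,0],
], claw=0)

```text
t: 21.3
ee_pos: [0.4738, -0.013, 0.0953]
eef_rot: [-3.14, 0.001, 0.028]
ft_force: [-2.6, -1.0, 6.9]
grip_width: -0.0002
```

carry_out([
  [0,0,-5,0,0,0],
  [0,0,-10,0,0,0],
  [-1,0,-15,0,0,0],
  [-1,0,-20,0,0,0],
  [-2,0,-25,0,0,0],
  [-3,0,-30,0,0,0],
  [-3,0,-34,0,0,0],
  [-4,0,-38,0,0,0],
])

```text
t: 22.1
ee_pos: [0.4705, -0.0131, 0.058]
eef_rot: [-3.14, -0.001, 0.028]
ft_force: [1.2, -2.5, 9.4]
grip_width: -0.0001
```

carry_out([
  [0,0,-1.5,0,0,0],
  [0,0,-3,0,0,0],
  [0,0,-4,0,0,0],
  [0,0,-4,0,0,0],
])

```text
t: 22.5
ee_pos: [0.4704, -0.0131, 0.0541]
eef_rot: [-3.14, -0.0, 0.028]
ft_force: [-1.3, -2.6, 8.0]
grip_width: 0.0004
```

carry_out([
  [0,0,-0.5,0,0,0],
  [0,0,-1,0,0,0],
  [0,0,-1.5,0,0,0],
  [0,0,-1.5,0,0,0],
])

```text
t: 22.9
ee_pos: [0.4704, -0.0131, 0.0534]
eef_rot: [-3.14, -0.001, 0.028]
ft_force: [-7.8, -0.6, 34.7]
grip_width: -0.0
```

carry_out([
  [0,0,0.4,0,0,0],
  [0,0,0.4,0,0,0],
  [0,0,0.4,0,0,0],
  [0,0,0.4,0,0,0],
  [0,0,0.4,0,0,0],
  [0,0,0.4,0,0,0],
  [0,0,0.4,0,0,0],
  [0,0,0.4,0,0,0],
])

```text
t: 23.7
ee_pos: [0.4704, -0.0131, 0.0536]
eef_rot: [-3.14, -0.001, 0.028]
ft_force: [-6.1, 0.2, 26.5]
grip_width: -0.0002
```

carry_out([
  [0,0,0,0,0,0],
  [0,0,0,0,0,0],
  [0,0,0,0,0,0],
  [0,0,0,0,0,0],
  [0,0,0,0,0,0],
  [0,0,0,0,0,0],
  [0,0,0,0,0,0],
  [0,0,0,0,0,0],
])

```text
t: 24.5
ee_pos: [0.4704, -0.0131, 0.0536]
eef_rot: [-3.14, -0.001, 0.028]
ft_force: [-5.9, -0.7, 26.4]
grip_width: 0.0001
```

carry_out([
  [0,0,0,0,0,0],
  [0,0,0,0,0,0],
  [0,0,0,0,0,0],
  [0,0,0,0,0,0],
  [0,0,0,0,0,0],
  [0,0,0,0,0,0],
  [0,0,0,0,0,0],
  [0,0,0,0,0,0],
])

```text
t: 25.3
ee_pos: [0.4704, -0.0131, 0.0536]
eef_rot: [-3.14, -0.001, 0.028]
ft_force: [-6.7, -0.0, 26.2]
grip_width: 0.0004
```

```bash
python3 - <<'E'
from geo import *; from go import delta
delta(474,-13,150,1.5)
c=cam('scene')
cv2.imwrite('pics/g6.png',cv2.resize(c[0][150:260,225:385],None,fx=5,fy=5,interpolation=cv2.INTER_CUBIC))
E
```

```text
t 25.3 d [ 3.6  0.1 96.4] [-0.001  0.001 -0.002] w 0.0004 F [-6.7 -0.  26.2] j [-0.02  0.58 -0.11  2.12  0.13  0.44 -1.77]
```

View pics/g6.png

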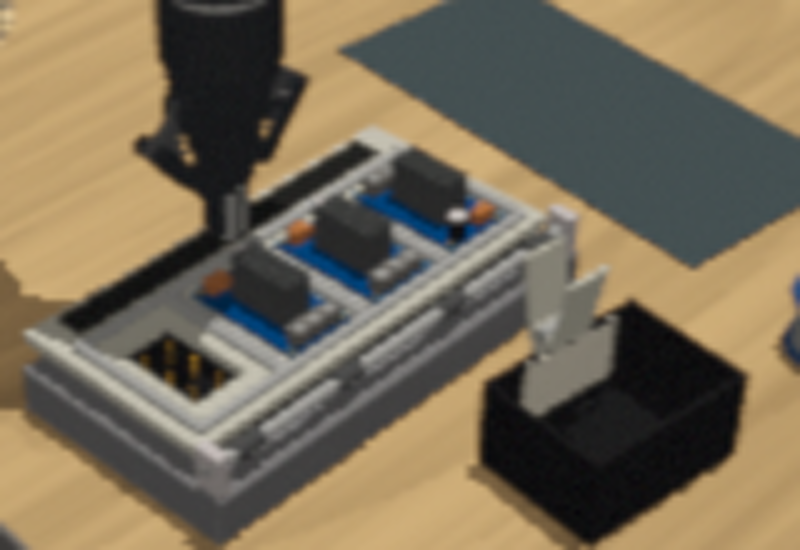

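carry_out([
  [0,0,0,0,0,0],
  [0,0,5,0,0,0],
  [1,0,10,0,0,0],
  [1,0,15,0,0,0],
  [2,0,20,0,0,0],
  [3,0,25,0,0,0],
  [4,0,30,0,0,0],
  [4,0,36,0,0,0],
])

```text
t: 26.15
ee_pos: [0.4748, -0.0129, 0.0893]
eef_rot: [-3.14, -0.001, 0.028]
ft_force: [1.5, 0.8, 2.1]
grip_width: 0.0
```

carry_out([
  [0,0,6,0,0,0],
  [0,0,12,0,0,0],
  [0,0,35,0,0,0],
  [5,-5,70,0,0,0],
  [30,-15,90,0,0,0],
  [55,-25,90,0,0,0],
  [80,-33,90,0,0,0],
  [80,-33,90,0,0,0],
])

```text
t: 26.95
ee_pos: [0.556, -0.047, 0.1789]
eef_rot: [-3.14, -0.001, 0.027]
ft_force: [-1.0, -0.2, 0.4]
grip_width: 0.0001
```

```bash
python3 go.py 547.5 -46 86.7 1.5 0.3
```

```text
t 26.9 d [ -8.5   1.  -92.2] [-0.009  0.3   -0.001] w 0.0001 F [-1.  -0.2  0.4] j [ 0.07  0.48 -0.13  1.83  0.08  0.84 -1.64]
```

carry_out([
  [0,0,-5,-0.003,0.1,0],
  [1,0.5,-15,-0.006,0.2,0],
  [3,1,-40,-0.009,0.3,0],
  [0.4,1,-63.5,-0.009,0.3,0],
  [-4,1,-78,-0.009,0.3,0],
  [-7,1,-88,-0.009,0.3,0],
  [-8.5,1,-92.2,-0.009,0.3,0],
  [-8.5,1,-92.2,-0.009,0.3,0],
], claw=0.5)

```text
t: 27.75
ee_pos: [0.5454, -0.045, 0.0869]
eef_rot: [-3.141, 0.3, 0.028]
ft_force: [-0.6, 0.5, 0.8]
grip_width: 0.0427
```

carry_out([
  [0,0,0,0,0,0],
  [0,0,0,0,0,0],
  [0,0,0,0,0,0],
  [0,0,0,0,0,0],
  [0,0,0,0,0,0],
  [0,0,0,0,0,0],
], claw=0)

```text
t: 28.35
ee_pos: [0.5463, -0.045, 0.0876]
eef_rot: [-3.141, 0.299, 0.028]
ft_force: [-0.5, -0.0, 8.1]
grip_width: 0.0189
```

carry_out([
  [6,0,19,0,0,0],
  [15,0,48,0,0,0],
  [15,0,80,0,-0.1,0],
  [15,-30,90,0,-0.2,0],
  [10,-70,90,0.009,-0.3,-0.01],
  [0,-110,90,0.009,-0.3,-0.02],
  [-20,-150,90,0.009,-0.3,-0.04],
  [-40,-190,90,0.009,-0.3,-0.06],
])

```text
t: 29.15
ee_pos: [0.5049, -0.2364, 0.1773]
eef_rot: [-3.131, -0.001, -0.031]
ft_force: [0.3, 0.5, -1.4]
grip_width: 0.0194
```

```bash
python3 go.py 395 -327.5 17 -1.9
python3 - <<'E'
from m import *
# tray rim outline from scene camera at z=.045
c=cam('scene'); print([ (p.round(1)).tolist() for p in toz(np.array([[137,233],[184,215],[247,281],[202,310]]),.045,c)*1000])
E
```

```text
t 29.1 d [-109.9  -91.1 -160.3] [-0.01   0.001 -0.002] w 0.0194 F [ 0.3  0.5 -1.4] j [ 0.41  0.48 -0.09  1.83  0.05  0.84 -1.31]
[[326.0, -388.3, 45.0], [351.1, -248.4, 45.0], [678.1, -282.4, 45.0], [672.9, -413.8, 45.0]]
```

```bash
python3 - <<'E'
from geo import *
c=cam('top');s=cam('scene')
print((toz((np.array([[469,263],[524,264],[522,394],[465,392]])+.5)/1.42-.5,.045,c)*1000).round(0).tolist())
out=[]
for k,(x0,y0,w,h) in((c,(310,170,80,120)),(s,(120,200,140,120))):
    F=5 if k is c else 3
    im=cv2.resize(k[0][y0:y0+h,x0:x0+w],None,fx=F,fy=F,interpolation=cv2.INTER_CUBIC)
    for b in (box(490.5,-331,-1.9,330,140,45),box(490.5,-331,-1.9,322,132,4)):
        cv2.polylines(im,[np.round((proj(b,k)-[x0,y0]+.5)*F-.5).astype(int)],True,(0,255,0),1)
    out.append(np.vstack([im,np.zeros((600-im.shape[0],im.shape[1],3),np.uint8)]))
cv2.imwrite('pics/t1.png',np.hstack(out)[:, :800])
E
```

```text
[[653.0, -268.0, 45.0], [650.0, -405.0, 45.0], [328.0, -395.0, 45.0], [333.0, -255.0, 45.0]]
```

View pics/t1.png

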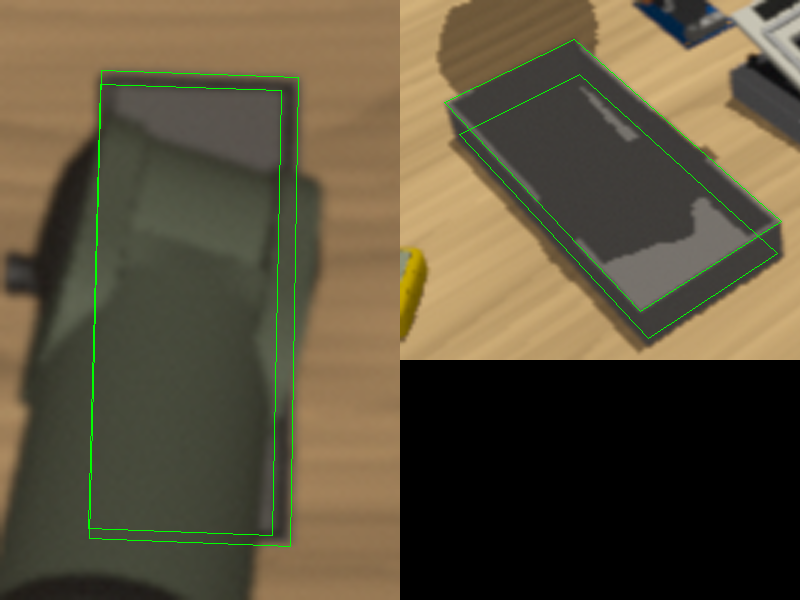

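carry_out([
  [-35,-30,0,-0.01,0,0],
  [-70,-60,0,-0.01,0,0],
  [-109.5,-91.5,-20,-0.01,0,0],
  [-109.5,-91.5,-60,-0.01,0,0],
  [-109.5,-91.5,-100,-0.01,0,0],
  [-109.5,-91.5,-135,-0.01,0,0],
  [-109.5,-91.5,-152,-0.01,0,0],
  [-109.5,-91.5,-152,-0.01,0,0],
])

```text
t: 30.1
ee_pos: [0.3959, -0.3249, 0.0228]
eef_rot: [-3.139, 0.003, -0.029]
ft_force: [0.7, -0.2, -1.0]
grip_width: 0.0193
```

carry_out([
  [0,0,-3,0,0,0],
  [0,0,-5,0,0,0],
  [0,0,-7,0,0,0],
  [0,0,-8,0,0,0],
  [0,0,-8,0,0,0],
])

```text
t: 30.6
ee_pos: [0.3963, -0.3266, 0.017]
eef_rot: [-3.141, -0.0, -0.031]
ft_force: [0.6, -0.2, -1.5]
grip_width: 0.0193
```

carry_out([
  [0,0,-0.5,0,0,0],
  [0,0,-1,0,0,0],
  [0,0,-1.5,0,0,0],
  [0,0,-1.5,0,0,0],
])

```text
t: 31.0
ee_pos: [0.3962, -0.3265, 0.0158]
eef_rot: [-3.141, -0.0, -0.031]
ft_force: [-3.0, 3.5, 15.2]
grip_width: 0.019
```

carry_out([
  [0,0,0,0,0,0],
  [0,0,0,0,0,0],
  [0,0,0,0,0,0],
  [0,0,10,0,0,0],
  [0,0,40,0,0,0],
  [5,5,80,0,0,0.01],
  [25,35,120,0,0,0.03],
  [45,75,150,0,0,0.058],
], claw=0.5)

```text
t: 31.8
ee_pos: [0.4387, -0.2575, 0.1638]
eef_rot: [3.14, -0.002, 0.025]
ft_force: [1.6, 0.4, -0.3]
grip_width: 0.0428
```

carry_out([
  [18,45,10,0,0,0],
  [36,90,15,0,0,0],
  [54,135,15,0,0,0],
  [72,180,15,0,0,0],
  [90,225,15,0,0,0],
  [110,270,15,0,0,0],
  [110,275,15,0,0,0],
  [110,275,15,0,0,0],
])

```text
t: 32.6
ee_pos: [0.5483, 0.0196, 0.1762]
eef_rot: [-3.141, -0.0, 0.03]
ft_force: [-1.6, -0.3, 0.4]
grip_width: 0.0429
```

```bash
python3 - <<'E'
from geo import *; from go import delta
delta(545.5,23.8,87.5,1.5,.3)
c=cam('scene')
a=c[0][150:230,225:345]; b=c[0][200:320,120:260]
cv2.imwrite('pics/g7.png',np.hstack([cv2.resize(a,(480,320),interpolation=cv2.INTER_CUBIC),cv2.resize(b,(320,320*12//14))[:320] if 0 else cv2.resize(b,(320,320))]))
E
```

```text
t 32.6 d [ -2.8   4.2 -88.7] [-0.009  0.3   -0.004] w 0.0429 F [-1.6 -0.3  0.4] j [-0.04  0.47 -0.14  1.85  0.09  0.82 -1.76]
```

View pics/g7.png

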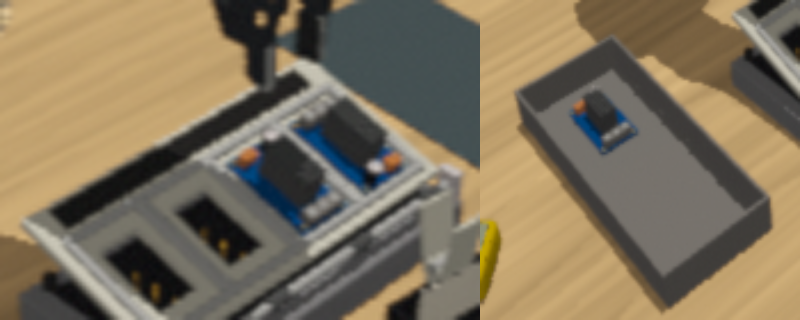

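carry_out([
  [0,2,-5,-0.003,0.1,0],
  [3,4.2,-15,-0.006,0.2,-0.002],
  [8,4.2,-40,-0.009,0.3,-0.004],
  [6,4.2,-60,-0.009,0.3,-0.004],
  [2,4.2,-74,-0.009,0.3,-0.004],
  [-1.5,4.2,-84.5,-0.009,0.3,-0.004],
  [-2.8,4.2,-88.7,-0.009,0.3,-0.004],
  [-2.8,4.2,-88.7,-0.009,0.3,-0.004],
])

```text
t: 33.45
ee_pos: [0.5453, 0.0215, 0.0874]
eef_rot: [3.14, 0.3, 0.022]
ft_force: [0.5, 0.2, 0.4]
grip_width: 0.0428
```

carry_out([
  [0,0,0,0,0,0],
  [0,0,0,0,0,0],
  [0,0,0,0,0,0],
  [0,0,0,0,0,0],
  [0,0,0,0,0,0],
  [0,0,0,0,0,0],
], claw=0)

```text
t: 34.05
ee_pos: [0.5462, 0.0221, 0.0881]
eef_rot: [3.14, 0.299, 0.023]
ft_force: [0.4, 0.2, 7.3]
grip_width: 0.0196
```

carry_out([
  [6,0,19,0,0,0],
  [15,0,48,0,0,0],
  [15,0,80,0,-0.1,0],
  [15,-30,90,0,-0.2,0],
  [10,-70,90,0.009,-0.3,-0.01],
  [0,-115,90,0.009,-0.3,-0.02],
  [-10,-160,90,0.009,-0.3,-0.04],
  [-20,-205,90,0.009,-0.3,-0.06],
])

```text
t: 34.85
ee_pos: [0.525, -0.1845, 0.1779]
eef_rot: [-3.132, -0.001, -0.036]
ft_force: [1.4, 0.3, -1.7]
grip_width: 0.0195
```

```bash
python3 go.py 490.5 -331 24 -1.9
```

```text
t 34.9 d [ -34.5 -146.5 -153.9] [-0.01   0.001  0.003] w 0.0195 F [ 1.4  0.3 -1.7] j [ 0.31  0.48 -0.1   1.83  0.05  0.83 -1.42]
```

carry_out([
  [-12,-48,0,-0.01,0,0],
  [-24,-97,0,-0.01,0,0],
  [-34.5,-146.5,-10,-0.01,0,0],
  [-34.5,-146.5,-50,-0.01,0,0],
  [-34.5,-146.5,-90,-0.01,0,0],
  [-34.5,-146.5,-130,-0.01,0,0],
  [-34.5,-146.5,-152,-0.01,0,0],
  [-34.5,-146.5,-152,-0.01,0,0],
])

```text
t: 35.65
ee_pos: [0.4897, -0.3284, 0.0227]
eef_rot: [-3.14, 0.004, -0.036]
ft_force: [0.4, 0.4, -1.1]
grip_width: 0.0194
```

carry_out([
  [0,0,-4,0,0,0],
  [0,0,-7,0,0,0],
  [0,0,-8,0,0,0],
  [0,0,-9,0,0,0],
  [0,0,-9,0,0,0],
])

```text
t: 36.15
ee_pos: [0.4914, -0.3295, 0.0168]
eef_rot: [3.141, -0.001, -0.036]
ft_force: [-0.8, -0.6, 2.9]
grip_width: 0.0193
```

carry_out([
  [0,0,-0.5,0,0,0],
  [0,0,-0.5,0,0,0],
  [0,0,-0.5,0,0,0],
  [0,0,10,0,0,0],
  [0,0,40,0,0,0],
  [0,10,80,0,0,0.01],
  [5,40,120,0,0,0.03],
  [10,85,150,0,0,0.06],
], claw=0.5)

```text
t: 36.95
ee_pos: [0.5009, -0.2489, 0.1668]
eef_rot: [3.14, -0.003, 0.022]
ft_force: [1.0, 0.8, 0.6]
grip_width: 0.0431
```

carry_out([
  [6,45,10,0,0,0],
  [12,90,13,0,0,0],
  [18,137,13,0,0,0],
  [24,184,13,0,0,0],
  [30,231,13,0,0,0],
  [36,278,13,0,0,0],
  [41,325,13,0,0,0],
  [41,338,13,0,0,0],
])

```text
t: 37.75
ee_pos: [0.5416, 0.0955, 0.1775]
eef_rot: [-3.14, -0.001, 0.03]
ft_force: [-0.6, -0.8, -0.5]
grip_width: 0.0428
```

```bash
python3 go.py 542.5 93.7 85.5 1.5 .3
```

```text
t 37.8 d [  0.9  -1.8 -92. ] [-0.01   0.301 -0.003] w 0.0428 F [-0.6 -0.8 -0.5] j [-0.17  0.47 -0.15  1.85  0.09  0.83 -1.91]
```

carry_out([
  [2,-1,-5,-0.003,0.1,0],
  [6,-1.8,-15,-0.006,0.2,-0.002],
  [12,-1.8,-40,-0.009,0.3,-0.003],
  [9.7,-1.8,-63,-0.009,0.3,-0.003],
  [5,-1.8,-78,-0.009,0.3,-0.003],
  [2.2,-1.8,-88,-0.009,0.3,-0.003],
  [0.9,-1.8,-92,-0.009,0.3,-0.003],
  [0.9,-1.8,-92,-0.009,0.3,-0.003],
])

```text
t: 38.55
ee_pos: [0.5425, 0.088, 0.0851]
eef_rot: [3.139, 0.3, 0.021]
ft_force: [1.1, -0.1, 0.0]
grip_width: 0.0428
```

carry_out([
  [0,0,0,0,0,0],
  [0,0,0,0,0,0],
  [0,0,0,0,0,0],
  [0,0,0,0,0,0],
  [0,0,0,0,0,0],
  [0,0,0,0,0,0],
], claw=0)

```text
t: 39.15
ee_pos: [0.5434, 0.0898, 0.0861]
eef_rot: [3.141, 0.298, 0.022]
ft_force: [0.3, 8.2, 8.1]
grip_width: 0.0194
```

carry_out([
  [6,0,19,0,0,0],
  [15,0,48,0,0,0],
  [15,0,80,0,-0.1,0],
  [15,-30,90,0,-0.2,0],
  [15,-75,90,0.009,-0.3,-0.01],
  [15,-120,90,0.009,-0.3,-0.02],
  [15,-165,90,0.009,-0.3,-0.04],
  [15,-210,90,0.009,-0.3,-0.06],
])

```text
t: 39.95
ee_pos: [0.5576, -0.1237, 0.1758]
eef_rot: [-3.133, -0.002, -0.038]
ft_force: [0.6, 0.3, -0.6]
grip_width: 0.0191
```

```bash
python3 go.py 585.5 -334.1 24 -1.9
```

```text
t 40.0 d [  27.9 -210.4 -151.8] [-0.009  0.002  0.005] w 0.0191 F [ 0.6  0.3 -0.6] j [ 0.2   0.5  -0.11  1.8   0.06  0.84 -1.54]
```

carry_out([
  [6,-45,0,-0.009,0,0],
  [12,-92,0,-0.009,0,0],
  [18,-139,0,-0.009,0,0],
  [24,-186,0,-0.009,0,0],
  [28,-210.4,-10,-0.009,0,0.003],
  [28,-210.4,-55,-0.009,0,0.003],
  [28,-210.4,-95,-0.009,0,0.003],
  [28,-210.4,-110,-0.009,0,0.003],
])

```text
t: 40.75
ee_pos: [0.584, -0.3316, 0.0616]
eef_rot: [-3.14, 0.004, -0.035]
ft_force: [-0.0, -0.5, -1.6]
grip_width: 0.0196
```

carry_out([
  [0,0,-25,0,0,0],
  [0,0,-40,0,0,0],
  [0,0,-45,0,0,0],
  [0,0,-48,0,0,0],
  [0,0,-50,0,0,0],
  [0,0,-50,0,0,0],
])

```text
t: 41.35
ee_pos: [0.5859, -0.3325, 0.0154]
eef_rot: [3.141, -0.001, -0.035]
ft_force: [-0.2, -0.8, -1.3]
grip_width: 0.0192
```

carry_out([
  [0,0,-0.7,0,0,0],
  [0,0,-1.4,0,0,0],
  [0,0,-2,0,0,0],
  [0,0,-2,0,0,0],
])

```text
t: 41.75
ee_pos: [0.586, -0.3324, 0.0143]
eef_rot: [3.141, -0.001, -0.035]
ft_force: [-7.1, 3.9, 19.1]
grip_width: 0.0192
```

carry_out([
  [0,0,0,0,0,0],
  [0,0,0,0,0,0],
  [0,0,0,0,0,0],
  [0,0,10,0,0,0],
  [0,0,40,0,0,0],
  [-10,0,80,0,0,0],
  [-30,20,120,0,0,0],
  [-55,45,155,0,0,0.1],
], claw=0.5)

```text
t: 42.55
ee_pos: [0.5302, -0.2875, 0.1699]
eef_rot: [3.141, -0.001, 0.064]
ft_force: [0.6, -0.2, 1.5]
grip_width: 0.043
```

```bash
python3 - <<'E'
from geo import *
t=cam('top');s=cam('scene')
th=np.radians(-5.7)
for c,(x0,y0,x1,y1) in((t,(222,140,270,190)),(s,(310,180,385,262))):
    im,hs=up(c); roi=np.zeros(hs.shape[:2],bool); roi[y0*S:y1*S,x0*S:x1*S]=1
    m=roi&(hs[...,2]>95)&(hs[...,1]<70)
    for b in blobs(m,60): print(c is t,dn([b.min(0),b.max(0)]).round(1).tolist(),cv2.contourArea(b.reshape(-1,1,2)))
def draw(c,x0,y0,w,h,F):
    im=cv2.resize(c[0][y0:y0+h,x0:x0+w],None,fx=F,fy=F,interpolation=cv2.INTER_CUBIC)
    for i in range(0,w,10): cv2.putText(im,str(x0+i),(i*F,10),0,.32,(255,0,255),1); cv2.line(im,(i*F,12),(i*F,16),(255,0,255),1)
    for i in range(0,h,10): cv2.putText(im,str(y0+i),(0,i*F+4),0,.32,(255,0,255),1)
    return im
a=draw(t,220,140,40,50,9); b=draw(s,310,185,55,75,8)
H=600
pad=lambda i:np.vstack([i,np.zeros((H-i.shape[0],i.shape[1],3),np.uint8)])
cv2.imwrite('pics/k1.png',np.hstack([pad(a),pad(b)]))
E
```

```text
True [[235.4, 171.4], [246.6, 178.9]] 941.5
False [[309.6, 179.6], [347.4, 232.1]] 15391.0
False [[381.6, 204.1], [384.4, 216.1]] 80.5
False [[309.6, 210.9], [313.1, 215.9]] 167.5
```

View pics/k1.png

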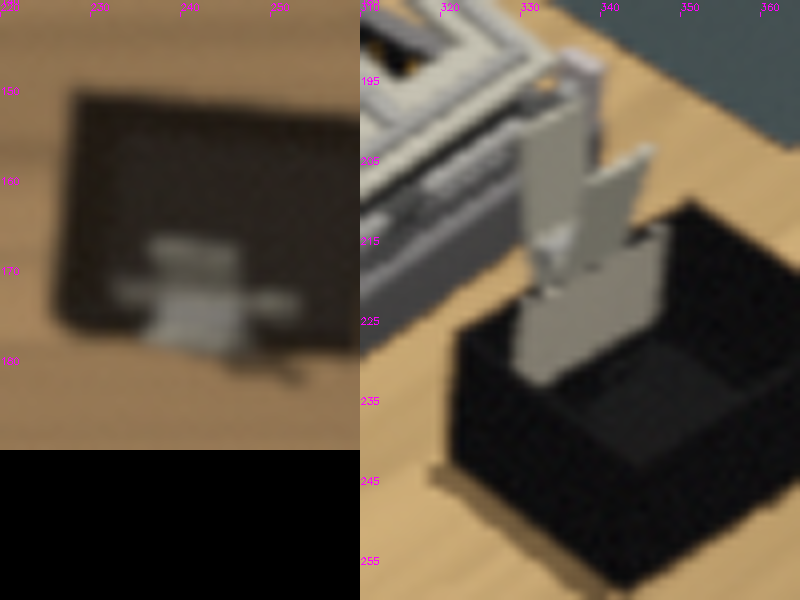

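```bash
python3 - <<'E'
from geo import *
t=cam('top');s=cam('scene')
f=lambda p,x0,y0,F:(np.array(p,float)+.5)/F-.5+[x0,y0]
print('top +x,-x tab',(toz(f([[147,237],[240,245],[147,340],[250,352]],220,140,9),.117,t)*1000).round(1).tolist())
print('scene -x,+x tab',(toz(f([[167,133],[225,98],[222,180],[295,147]],310,185,8),.117,s)*1000).round(1).tolist())
im,hs=up(t);roi=np.zeros(hs.shape[:2],bool);roi[145*S:185*S,222*S:268*S]=1
# far rim corners of bin
print('bin far corners',(toz(f([[75,92]],220,140,9),.06,t)*1000).round(1).tolist())
E
python3 go.py 683 35 200 84.3
```

```text
top +x,-x tab [[707.5, 60.3, 117.0], [704.5, 25.2, 117.0], [668.3, 59.9, 117.0], [663.8, 21.0, 117.0]]
scene -x,+x tab [[668.5, 35.7, 117.0], [669.5, 65.7, 117.0], [698.9, 28.8, 117.0], [704.6, 61.0, 117.0]]
bin far corners [[776.3, 96.1, 60.0]]
t 42.8 d [152.1 322.4  30.7] [-1.000e-03  3.000e-03  1.406e+00] w 0.0429 F [ 0.   0.2 -0. ] j [ 0.48  0.56 -0.11  1.72  0.08  0.87 -1.17]
```

carry_out([
  [15,40,10,0,0,0.14],
  [30,80,20,0,0,0.28],
  [45,120,30,0,0,0.42],
  [62,160,30,0,0,0.56],
  [80,200,30,0,0,0.7],
  [100,240,30,0,0,0.84],
  [120,280,30,0,0,0.98],
  [140,310,30,0,0,1.12],
], claw=0.75, newtons=45)

```text
t: 43.55
ee_pos: [0.6712, 0.0253, 0.1964]
eef_rot: [-3.14, -0.0, 1.191]
ft_force: [0.2, -0.0, -0.6]
grip_width: 0.0637
```

carry_out([
  [10,10,0,0,0,0.14],
  [15,20,0,0,0,0.28],
  [15,20,0,0,0,0.28],
  [15,20,0,0,0,0.28],
])

```text
t: 43.95
ee_pos: [0.6854, 0.0419, 0.1965]
eef_rot: [-3.14, 0.0, 1.46]
ft_force: [0.7, -0.0, -0.3]
grip_width: 0.0637
```

```bash
python3 go.py 685.5 44 77 84.3
```

```text
t 44.0 d [ 1.000e-01  2.100e+00 -1.195e+02] [-0.    -0.002  0.012] w 0.0637 F [ 0.7 -0.  -0.3] j [ 0.14  0.69 -0.47  1.43  0.33  1.1  -0.51]
```

carry_out([
  [0,1,-30,0,0,0.01],
  [0,2,-60,0,0,0.01],
  [0,2,-85,0,0,0.01],
  [0,2,-105,0,0,0.01],
  [0,2,-115,0,0,0.01],
  [0,2,-119,0,0,0.01],
  [0,2,-119,0,0,0.01],
])

```text
t: 44.65
ee_pos: [0.6856, 0.0443, 0.0789]
eef_rot: [-3.141, -0.0, 1.473]
ft_force: [0.8, -1.1, 0.1]
grip_width: 0.0642
```

carry_out([
  [0,0,0,0,0,0],
  [0,0,0,0,0,0],
  [0,0,0,0,0,0],
  [0,0,0,0,0,0],
  [0,0,0,0,0,0],
  [0,0,0,0,0,0],
  [0,0,0,0,0,0],
  [0,0,0,0,0,0],
], claw=0)

```text
t: 45.45
ee_pos: [0.6855, 0.0447, 0.0786]
eef_rot: [-3.141, -0.0, 1.475]
ft_force: [-0.3, 0.0, -1.0]
grip_width: 0.0201
```

```bash
python3 go.py 685.5 44 77 84.3
```

```text
t 45.5 d [ 0.  -0.7 -1.6] [-0.    -0.    -0.004] w 0.0201 F [-0.3  0.  -1. ] j [ 0.11  0.82 -0.43  1.51  0.4   0.9  -0.55]
```

carry_out([
  [0,0,15,0,0,0],
  [0,0,45,0,0,0],
  [0,0,80,0,0,0],
  [0,0,115,0,0,0],
  [-15,-30,130,0,0,-0.1],
  [-35,-70,130,0,0,-0.2],
  [-55,-110,130,0,0,-0.3],
  [-75,-150,130,0,0,-0.44],
])

```text
t: 46.25
ee_pos: [0.6097, -0.1066, 0.21]
eef_rot: [3.141, -0.001, 1.031]
ft_force: [0.9, 0.4, -1.1]
grip_width: 0.0196
```

carry_out([
  [-18,-40,0,0,0,-0.14],
  [-36,-80,0,0,0,-0.28],
  [-54,-120,0,0,0,-0.42],
  [-72,-160,0,0,0,-0.56],
  [-90,-200,0,0,0,-0.7],
  [-108,-240,0,0,0,-0.84],
  [-120,-280,0,0,0,-0.98],
  [-122,-293,0,0,0,-1.07],
])

```text
t: 47.05
ee_pos: [0.4861, -0.4028, 0.21]
eef_rot: [3.14, -0.001, -0.045]
ft_force: [0.1, 0.9, -0.6]
grip_width: 0.0192
```

```bash
python3 - <<'E'
from geo import *; from go import delta
delta(488.2,-399,100,-1.9)
t=cam('top');s=cam('scene')
# clip centre predicted vs. seen: white blob in scene near gripper
p=manip.sense()['ee_pos']*1000
def crop(c,P,w,h,F):
    u=proj(P,c)[0].astype(int); x0,y0=max(u[0]-w//2,0),max(u[1]-h//2,0)
    im=cv2.resize(c[0][y0:y0+h,x0:x0+w],None,fx=F,fy=F,interpolation=cv2.INTER_CUBIC)
    return im,x0,y0
s2=crop(s,[.488,-.37,.1],130,110,6)
im=s2[0]
piv=p-[0,0,6.6]
for b in [box(490.5,-331,-1.9,330,140,45),box(piv[0],piv[1],-1.9,36,14,piv[2]-42),box(piv[0],piv[1],-1.9,30,21,piv[2]+45)]:
    cv2.polylines(im,[np.round((proj(b,s)-s2[1:]+.5)*6-.5).astype(int)],True,(0,255,0),1)
cv2.imwrite('pics/k2.png',im)
E
```

```text
t 47.0 d [   2.1    3.8 -110. ] [0.002 0.    0.012] w 0.0192 F [ 0.1  0.9 -0.6] j [ 0.65  0.55 -0.08  1.6   0.05  0.99 -1.06]
```

View pics/k2.png

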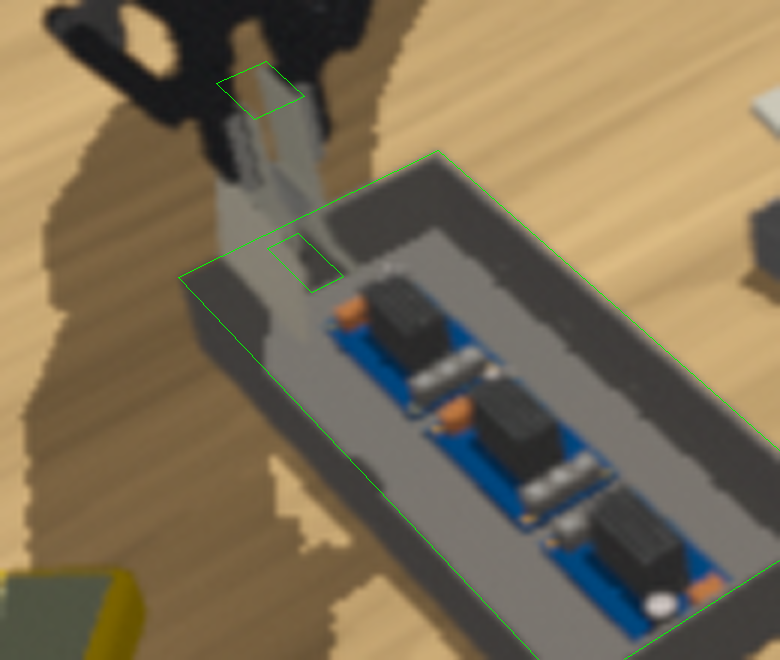

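The modules lie flat in the tray. The clip is held open and upright, with its tag on the -y side, and its jaws match the predicted position. I'm lowering it over the wall.

carry_out([
  [0,1.5,-20,0,0,0.01],
  [0,1.5,-50,0,0,0.01],
  [0,1.5,-80,0,0,0.01],
  [0,1.5,-103,0,0,0.01],
  [0,1.5,-103,0,0,0.01],
  [0,1.5,-103,0,0,0.01],
])

```text
t: 47.75
ee_pos: [0.4893, -0.3962, 0.1067]
eef_rot: [-3.141, -0.001, -0.023]
ft_force: [0.4, -0.3, -0.2]
grip_width: 0.0194
```

```bash
python3 go.py 488.2 -399 58 -1.9
```

```text
t 47.8 d [ -1.1  -2.8 -48.7] [-0.001  0.001 -0.01 ] w 0.0194 F [ 0.4 -0.3 -0.2] j [ 0.64  0.67 -0.08  1.68  0.07  0.79 -1.07]
```

carry_out([
  [-1,-2.8,-5,0,0,-0.01],
  [-1,-2.8,-12,0,0,-0.01],
  [-1,-2.8,-19,0,0,-0.01],
  [-1,-2.8,-26,0,0,-0.01],
  [-1,-2.8,-33,0,0,-0.01],
  [-1,-2.8,-38,0,0,-0.01],
  [-1,-2.8,-38,0,0,-0.01],
])

```text
t: 48.45
ee_pos: [0.4872, -0.3993, 0.0668]
eef_rot: [-3.141, 0.001, -0.035]
ft_force: [1.0, -0.0, -0.9]
grip_width: 0.0193
```

carry_out([
  [0,0,-3,0,0,0],
  [0,0,-6,0,0,0],
  [0,0,-9,0,0,0],
  [0,0,-10,0,0,0],
  [0,0,-10,0,0,0],
])

```text
t: 48.95
ee_pos: [0.4883, -0.4001, 0.0608]
eef_rot: [3.141, -0.002, -0.035]
ft_force: [-12.7, 9.7, 51.3]
grip_width: 0.0198
```

carry_out([
  [0,0,1,0,0,0],
  [0,0,2,0,0,0],
  [0,0,2,0,0,0],
  [0,0,2,0,0,0],
])

```text
t: 49.35
ee_pos: [0.4882, -0.4, 0.0611]
eef_rot: [3.141, -0.002, -0.035]
ft_force: [-4.6, 3.9, 21.5]
grip_width: 0.0197
```

carry_out([
  [0,0,0,0,0,0],
  [0,0,0,0,0,0],
  [0,0,0,0,0,0],
  [0,0,0,0,0,0],
  [0,0,0,0,0,0],
  [0,0,0,0,0,0],
], claw=0.3)

```text
t: 49.95
ee_pos: [0.4879, -0.3999, 0.0601]
eef_rot: [3.141, -0.001, -0.035]
ft_force: [-1.0, 0.4, 8.3]
grip_width: 0.026
```

carry_out([
  [0,0,0,0,0,0],
  [0,0,0,0,0,0],
  [0,0,0,0,0,0],
  [0,0,0,0,0,0],
  [0,0,0,0,0,0],
  [0,0,0,0,0,0],
], claw=0.8)

```text
t: 50.55
ee_pos: [0.4875, -0.3995, 0.0596]
eef_rot: [-3.141, -0.0, -0.035]
ft_force: [-0.5, -0.4, -0.5]
grip_width: 0.0684
```

carry_out([
  [0,0,15,0,0,0],
  [0,0,35,0,0,0],
  [0,0,60,0,0,0],
  [0,0,100,0,0,0],
  [-10,20,140,0,0,0],
  [-20,60,170,0,0,0],
  [-30,105,170,0,0,0],
  [-35,150,170,0,0,0],
])

```text
t: 51.35
ee_pos: [0.4518, -0.2485, 0.2317]
eef_rot: [3.141, -0.003, -0.036]
ft_force: [1.7, -0.4, -0.1]
grip_width: 0.0683
```

carry_out([
  [0,45,0,0,0,0],
  [0,90,0,0,0,0],
  [0,140,0,0,0,0],
  [0,190,0,0,0,0],
  [0,240,0,0,0,0],
  [0,290,0,0,0,0],
  [0,340,0,0,0,0],
  [0,340,0,0,0,0],
])

```text
t: 52.15
ee_pos: [0.4522, 0.0967, 0.2309]
eef_rot: [-3.139, -0.002, -0.027]
ft_force: [0.7, -1.7, -0.3]
grip_width: 0.0685
```

```bash
python3 - <<'E'
from geo import *
t=cam('top');s=cam('scene'); print(manip.sense()['t'],manip.sense()['ft_force'].round(1))
# modules in tray: blue blobs
for c,n,(x0,y0,x1,y1) in((t,'top',(315,175,385,285)),(s,'scene',(130,190,260,320))):
    im,hs=up(c); roi=np.zeros(hs.shape[:2],bool); roi[y0*S:y1*S,x0*S:x1*S]=1
    V=hs[...,2].astype(int);Sa=hs[...,1];H=hs[...,0]
    for b in blobs(cv2.morphologyEx((roi&(H>100)&(H<125)&(Sa>110)&(V>45)).astype(np.uint8),cv2.MORPH_CLOSE,np.ones((45,45))),300): print(n,'mod',rect(toz(dn(b),.007,c)))
    m=roi&(V>115)&(Sa<60)
    for b in blobs(m,200): print(n,'white',dn([b.min(0),b.max(0)]).round(1).tolist(),rect(toz(dn(b),.07,c)))
    for pz in (6,50,95): print(n,'pred clip',pz,proj([.488,-.400,pz/1000],c).round(1).tolist())
cv2.imwrite('pics/f.png',cv2.resize(s[0][180:320,120:260],None,fx=4,fy=4,interpolation=cv2.INTER_CUBIC))
E
```

```text
52.25 [ 0.2 -0.2 -0.5]
top mod (494.5, -329.7, 247.3, 44.7, -1.9)
top white [[365.9, 226.4], [371.9, 235.6]] (489.8, -396.0, 33.1, 20.0, -9.5)
top pred clip 6 [[365.8, 231.8]]
top pred clip 50 [[368.4, 231.5]]
top pred clip 95 [[371.2, 231.1]]
scene mod (494.2, -327.9, 255.9, 50.8, -1.6)
scene white [[229.9, 191.4], [259.4, 234.9]] (490.5, -130.9, 200.6, 87.1, -41.8)
scene white [[175.9, 213.4], [245.6, 273.4]] (516.8, -277.1, 316.7, 5.4, -1.1)
scene white [[163.4, 243.6], [170.1, 250.9]] (460.1, -371.0, 33.1, 7.7, -1.9)
scene white [[173.9, 245.4], [184.6, 251.9]] (488.6, -349.9, 31.7, 8.8, -88.3)
scene white [[145.4, 234.4], [169.6, 267.9]] (464.7, -384.0, 119.5, 52.4, -7.0)
scene white [[165.9, 227.1], [235.6, 283.4]] (540.7, -320.7, 265.5, 35.7, 1.2)
scene white [[192.4, 263.1], [203.6, 270.4]] (576.1, -352.5, 31.7, 8.7, -88.9)
scene white [[154.4, 258.6], [209.4, 301.6]] (573.2, -407.2, 193.7, 52.3, -0.0)
scene white [[212.4, 286.6], [217.1, 290.1]] (660.7, -364.9, 11.4, 10.6, 45.8)
scene pred clip 6 [[166.9, 275.5]]
scene pred clip 50 [[163.9, 263.7]]
scene pred clip 95 [[160.6, 251.1]]
```

```bash
python3 - <<'E'
from geo import *
s=cam('scene');t=cam('top')
for pz in (50,54,58):
    b=proj(box(488,-399.5,-1.9,30,38,pz+45),s); g=proj(box(488,-399.5,-1.9,70,30,pz-45),s)
    print(pz,'tabs top',b.min(0).round(1),b.max(0).round(1),'tag bottom',g.min(0).round(1),g.max(0).round(1))
    b=proj(box(488,-399.5,-1.9,30,38,pz+45),t);print('   top view tabs',b.min(0).round(1),b.max(0).round(1))
im=s[0][225:290,135:185]; hs=cv2.cvtColor(im,cv2.COLOR_BGR2HSV)
m=(hs[...,2]>95)&(hs[...,1]<60)
for r in range(0,65,2): print(225+r,''.join('#' if v else '.' for v in m[r]))
E
```

```text
50 tabs top [151.  244.4] [170.6 257.8] tag bottom [155.4 265.7] [179.  286.1]
   top view tabs [365.4 226.5] [376.8 235.7]
54 tabs top [150.7 243.2] [170.3 256.6] tag bottom [155.1 264.6] [178.8 285.1]
   top view tabs [365.6 226.5] [377.1 235.7]
58 tabs top [150.4 242.1] [170.  255.5] tag bottom [154.8 263.6] [178.6 284. ]
   top view tabs [365.9 226.4] [377.3 235.7]
225 ...................#..............................
227 ...............#........................####......
229 ...........#........................##########....
231 .......#........................#################.
233 ...#........................######################
235 .##.....................#######.........##########
237 ...#................#########.............########
239 .....#..........#########...................######
241 .......#.....#############.....................###
243 .........################........................#
245 ...........###############...###..................
247 .............###############.#####...........#####
249 ..............######################......#####...
251 .........
[... 386 characters left out ...]
...........########################.....
267 ......................##########.##############...
269 ......................###########################.
271 ........................#########..###############
273 .........................##########..#############
275 ...........................#######.....###########
277 .............................######......#########
279 ...............................####........#######
281 .................................###.........#####
283 ..................................##..........####
285 ................................................##
287 ..................................................
289 ..................................................
```

```bash
python3 -c "
from cell import manip
print(manip.finish_job(), manip.sense()['t'])"
```

```text
the job is handed in; nothing more can be done
the job is handed in; nothing more can be done
```

The job is handed in, at about 52 s of the 210 s allowed; the hand-in gave no verdict.

- **Test:** Only three modules were on the mat. I laid each in its own pocket and pushed the lip down until the carrier sat on its stop, where the force jumped to 35 N. I held it there for about 2.4 s with all three modules in place, then let it rise gently.
- **Modules:** All three lie flat in a row on the tray floor. A late picture showed this, and the final measurement from both cameras gave a strip about 250 × 50 mm.
- **Clip:** It is on the tray's -y wall with the tag outside. It was pushed down until it met resistance, and released cleanly.
- **Bystanders:** I did not reach for the spool, tin, meter or the orange look-alike.

**Checks that were weaker or disagreed:**
- **Clip checked by numbers only:** the picture limit was used up, so I could not view its final state. The tag's bottom edge and the tabs' extent along the wall matched a fully seated, upright clip. Across the wall, the top camera picked out only about half the predicted tab width.
- **Force while seating the clip:** it briefly reached 51 N at the wrist, through the clip. It is under the 120 N wrist limit.
- **First module:** it touched a pocket rod on the way in. I moved it uphill about 2.5 mm and it then seated.

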